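# Weigh the ball on show with plates on the hall balance

### The job

Lift the ball from the clear square plinth and set it in the round cup of the balance. Then take aluminium plates from the wooden holder one at a time and slide each fully down into its own slot on the balance's other pan, until the beam floats level. Leave the other ball on its round wooden stand, the plates you do not need standing in the holder, and the other things on the table where they are.

Things in the scene. Friction and masses are not known exactly. Their poses are not given: they have to be found in the camera images.
- beam (a joint): tilt of the balance's beam, rad: 0 level, positive with the cup side down, stops at -0.14 and +0.14; pivot 75 mm above the table, mid-balance. Empty it is level. A soft spring lets each 36 g of difference tilt it 0.083, up to a stop; it settles in about 1 s. The plinth's ball needs three or four plates (varies). On the far side a needle meets a black mark when level
- cup_seat (a point): where a ball's centre rests in the cup: 24 mm above the top of a metal ring (60 mm outside, 48 inside, 14 high) on a round 88 mm pan at the +y end of the beam, which runs along y; z up. The pan stays horizontal and moves with the beam: this point is 133 mm above the table when level, 18 mm lower at the stop +0.14
- rack_floor (a point): mid-floor of the slotted pan at the beam's other end, 260 mm from the cup towards -y; x along the row of slots, z up. Four slots at x = -39, -13, 13, 39 mm, 7.5 wide (x), 40 long (y), open above; plates rest on the floor. Dividers 31 mm high, tops rounded above 22 mm; side walls 22 high, 48 apart outside. Pan stays horizontal; floor 95 mm above the table when level, 18 higher at beam +0.14
- holder_floor (a point): centre of the slots' floor of the wooden holder, 10 mm above the table. Five slots as on the pan, at x = -52, -26, 0, +26 and +52 mm; dividers 31 mm high, side walls 22 mm high
- plate0_c (a point): plain aluminium plate, 72 mm tall, 36 mm wide, 5 mm thick, 36 g; all five are alike. At the start it stands upright on edge in a slot of the wooden holder. The point is its centre, 36 mm above its lower edge; x through its thickness, y along its width, z up
- plate1_c (a point): plain aluminium plate, 72 mm tall, 36 mm wide, 5 mm thick, 36 g; all five are alike. At the start it stands upright on edge in a slot of the wooden holder. The point is its centre, 36 mm above its lower edge; x through its thickness, y along its width, z up
- plate2_c (a point): plain aluminium plate, 72 mm tall, 36 mm wide, 5 mm thick, 36 g; all five are alike. At the start it stands upright on edge in a slot of the wooden holder. The point is its centre, 36 mm above its lower edge; x through its thickness, y along its width, z up
- plate3_c (a point): plain aluminium plate, 72 mm tall, 36 mm wide, 5 mm thick, 36 g; all five are alike. At the start it stands upright on edge in a slot of the wooden holder. The point is its centre, 36 mm above its lower edge; x through its thickness, y along its width, z up
- plate4_c (a point): plain aluminium plate, 72 mm tall, 36 mm wide, 5 mm thick, 36 g; all five are alike. At the start it stands upright on edge in a slot of the wooden holder. The point is its centre, 36 mm above its lower edge; x through its thickness, y along its width, z up
- ball_a_c (a point): red ball, 68 mm across; the point is its centre. At the start it sits in the seat of the clear square plinth or in that of the round wooden stand (which one varies); 58 mm of its height stands free above the seat's rim. Triple stitched seam, about 144 g: four plates balance it
- ball_b_c (a point): red ball, 68 mm across; the point is its centre. At the start it sits in the seat of the clear square plinth or in that of the round wooden stand (which one varies); 58 mm of its height stands free above the seat's rim. Single seam line, about 108 g: three plates balance it
- plinth_seat (a point): where the ball's centre sits on the clear acrylic plinth, 58 mm above the table; plinth 90 mm square and 20 mm high, with a clear ring 60 mm across and 14 mm high on it. The ball here is the one to weigh
- disc_seat (a point): where the other ball's centre sits on the round wooden stand (90 mm across, same height and ring as the plinth); that ball stays
- bail0: bystander: turned wooden bail, 109 mm long along x, 19 mm thick, lying; origin on the table below its middle
- bail1: bystander: turned wooden bail, 109 mm long along x, 19 mm thick, lying; origin on the table below its middle
- bail2: bystander: turned wooden bail, 109 mm long along x, 19 mm thick, lying; origin on the table below its middle
- whistle: bystander: blue plastic whistle, 60 mm long; origin on the table below its barrel
Things that resemble listed ones, but are neither listed nor needed, are in the scene too. Leave any black or red look-alike of the part that bears plate1_c alone.

How it is judged:
On the way, in this order (a step that is already met when the one before it is completed fails the run):
1. the ball from the plinth sits in the cup and has tipped the beam (((distance between ball_a_c and cup_seat below 0.008 m and distance between ball_b_c and disc_seat below 0.01 m) or (distance between ball_b_c and cup_seat below 0.008 m and distance between ball_a_c and disc_seat below 0.01 m)) and value of joint beam above 0.1 rad), for 0.2 s.
2. at least one plate is fully down in a slot of the pan (((x of plate0_c in the frame of rack_floor between -0.046 and 0.046 m and y of plate0_c in the frame of rack_floor between -0.008 and 0.008 m and z of plate0_c in the frame of rack_floor between 0.03 and 0.042 m and angle between plate0_c's own z axis and vertical below 0.17 rad) or (x of plate1_c in the frame of rack_floor between -0.046 and 0.046 m and y of plate1_c in the frame of rack_floor between -0.008 and 0.008 m and z of plate1_c in the frame of rack_floor between 0.03 and 0.042 m and angle between plate1_c's own z axis and vertical below 0.17 rad) or (x of plate2_c in the frame of rack_floor between -0.046 and 0.046 m and y of plate2_c in the frame of rack_floor between -0.008 and 0.008 m and z of plate2_c in the frame of rack_floor between 0.03 and 0.042 m and angle between plate2_c's own z axis and vertical below 0.17 rad) or (x of plate3_c in the frame of rack_floor between -0.046 and 0.046 m and y of plate3_c in the frame of rack_floor between -0.008 and 0.008 m and z of plate3_c in the frame of rack_floor between 0.03 and 0.042 m and angle between plate3_c's own z axis and vertical below 0.17 rad) or (x of plate4_c in the frame of rack_floor between -0.046 and 0.046 m and y of plate4_c in the frame of rack_floor between -0.008 and 0.008 m and z of plate4_c in the frame of rack_floor between 0.03 and 0.042 m and angle between plate4_c's own z axis and vertical below 0.17 rad))), for 0.2 s.
3. the beam floats level (value of joint beam between -0.03 and 0.03 rad and velocity of joint beam between -0.06 and 0.06 rad/s), for 0.4 s.
At the end, for the whole second after the job is handed in: The plinth's ball is in the cup (8 mm), the other on the round stand (10 mm); every plate stands fully down (6 mm, lean under 0.17 rad) in a slot of the pan or the holder; the beam floats at rest within 0.03 rad of level; other things left alone (all of step 3 and ((distance between ball_a_c and cup_seat below 0.008 m and distance between ball_b_c and disc_seat below 0.01 m) or (distance between ball_b_c and cup_seat below 0.008 m and distance between ball_a_c and disc_seat below 0.01 m)) and ((x of plate0_c in the frame of rack_floor between -0.046 and 0.046 m and y of plate0_c in the frame of rack_floor between -0.008 and 0.008 m and z of plate0_c in the frame of rack_floor between 0.03 and 0.042 m and angle between plate0_c's own z axis and vertical below 0.17 rad) or (x of plate0_c in the frame of holder_floor between -0.06 and 0.06 m and y of plate0_c in the frame of holder_floor between -0.008 and 0.008 m and z of plate0_c in the frame of holder_floor between 0.03 and 0.042 m and angle between plate0_c's own z axis and vertical below 0.17 rad)) and ((x of plate1_c in the frame of rack_floor between -0.046 and 0.046 m and y of plate1_c in the frame of rack_floor between -0.008 and 0.008 m and z of plate1_c in the frame of rack_floor between 0.03 and 0.042 m and angle between plate1_c's own z axis and vertical below 0.17 rad) or (x of plate1_c in the frame of holder_floor between -0.06 and 0.06 m and y of plate1_c in the frame of holder_floor between -0.008 and 0.008 m and z of plate1_c in the frame of holder_floor between 0.03 and 0.042 m and angle between plate1_c's own z axis and vertical below 0.17 rad)) and ((x of plate2_c in the frame of rack_floor between -0.046 and 0.046 m and y of plate2_c in the frame of rack_floor between -0.008 and 0.008 m and z of plate2_c in the frame of rack_floor between 0.03 and 0.042 m and angle between plate2_c's own z axis and vertical below 0.17 rad) or (x of plate2_c in the frame of holder_floor between -0.06 and 0.06 m and y of plate2_c in the frame of holder_floor between -0.008 and 0.008 m and z of plate2_c in the frame of holder_floor between 0.03 and 0.042 m and angle between plate2_c's own z axis and vertical below 0.17 rad)) and ((x of plate3_c in the frame of rack_floor between -0.046 and 0.046 m and y of plate3_c in the frame of rack_floor between -0.008 and 0.008 m and z of plate3_c in the frame of rack_floor between 0.03 and 0.042 m and angle between plate3_c's own z axis and vertical below 0.17 rad) or (x of plate3_c in the frame of holder_floor between -0.06 and 0.06 m and y of plate3_c in the frame of holder_floor between -0.008 and 0.008 m and z of plate3_c in the frame of holder_floor between 0.03 and 0.042 m and angle between plate3_c's own z axis and vertical below 0.17 rad)) and ((x of plate4_c in the frame of rack_floor between -0.046 and 0.046 m and y of plate4_c in the frame of rack_floor between -0.008 and 0.008 m and z of plate4_c in the frame of rack_floor between 0.03 and 0.042 m and angle between plate4_c's own z axis and vertical below 0.17 rad) or (x of plate4_c in the frame of holder_floor between -0.06 and 0.06 m and y of plate4_c in the frame of holder_floor between -0.008 and 0.008 m and z of plate4_c in the frame of holder_floor between 0.03 and 0.042 m and angle between plate4_c's own z axis and vertical below 0.17 rad))); the robot touches nothing.
It fails at once if a bail or the whistle is moved more than 30 mm (distance of any of bail0, bail1, bail2, whistle from where it was at the start of the episode above 0.03 m).
It also fails if it takes over 72 s, if anything falls off the work surface, if the arm or the gripper's body presses on something with over 40 N, if the wrist force passes 120 N, or if a joint passes its speed limit or range.

### The arm

A 7-joint arm with a two-finger parallel gripper is mounted at the origin on the work surface. World frame = base frame: x ahead of the robot, y to its left, z up, the work surface at z = 0. Lengths are in m, angles in rad, forces in N, time in s.
With the tool pointing down it reaches from about 0.425 to 1.025 m from the base axis. Payload 3.6 kg.
Tool frame: the origin (TCP) lies on the centre line of the jaws, within the pads' length; the fingertips stand 25 mm ahead of it and the grasp point (between the pads) lies 6 mm ahead of it; z points along the fingers, y is the direction in which the jaws open and shut (so a half turn about z gives the same grasp; the last joint's range is limited). The gripper opens to 85 mm and grips with 20 to 120 N. Pads are 22 mm wide; open, the fingers measure 114 mm over their backs; the gripper's body (76 mm by 85 mm) begins 54 mm behind the grasp point. The pads swing forward as they close: fully open they stand 13 mm farther back than shut.
Start: joints at [1.248, 0.591, 0.048, 1.609, -0.033, 0.943, -0.034], TCP at [0.165, -0.706, 0.256] pointing down, gripper open.
Joint ranges: [-2.69, 2.69], [-0.47, 2.24], [-1.27, 1.36], [0.19, 2.51], [-1.53, 4.68], [0.08, 2.07], [-3.09, 3.09]. Speed limits (rad/s): [2.57, 2.57, 3.14, 3.14, 3.14, 3.14, 3.14].

### API

Orientations are given as [roll, pitch, yaw] about the fixed x, y, z axes, in that order (R = Rz(yaw) Ry(pitch) Rx(roll)).
In Python, from rig import get_state, cams, sign_off gives the robot as it stands.
- The arm moves only by the tool arm_command, never from a script. Its argument "deltas" is a list of rows, each a list of 7 numbers: the turn, a rotation vector about the tool's x, y, z in degrees, then the shift along the tool's x, y, z in cm, then the opening, from 0 (shut) to 1 (fully open). In form: [[ax, ay, az, tx, ty, tz, claw], ...]. A call has 1 to 20 rows; each row is the pose to reach, as a shift and turn from the pose measured when the call began, along the tool's axes at that moment; what a row does not reach only later rows make up. A row lasts 1/12 s, in which the tool goes at most 41.7 mm and 7.16 degrees, less where a joint would pass 70% of its speed; a pose out of reach is approached as far as the arm can. A call with a gripper value outside its range is refused whole. The fingers move at their own pace and stop on an object; the grip force is fixed at half the most. Time passes only in rows, so rows that repeat a pose let the fingers close. It gives the time, the measured TCP pose, the force and the opening at its end, in the units of the state.
- get_state(): the state, without advancing time (a new reading comes with each control period).
- cams.capture(name): name is "scene" or "top" or "wrist"; returns a dict with "image" (420x560x3 uint8, red, green, blue), "range_z" (420x560 float32, m along the optical axis (not along the pixel's ray), 0 where there is no reading), "camera_matrix" (3x3 intrinsics, pixels), "view" (4x4, takes a point from world to camera coordinates); the wrist camera has in their place "tool_from_camera" (4x4, takes a point from camera to tool coordinates, whose origin is the TCP and whose axes are the flange's). Camera axes: x right, y down, z forward; pixel columns grow to the right and rows downward; lengths in m; the calibration is good to about 2 mm. A picture is of the moment at which its call begins: read the wrist's pose just before it.
- sign_off(): hands the job in, once; it reports no verdict.
The state is a dict: "clock": time; "q": joint angles; "joint_vel": joint speeds; "tau": joint torques, N m; "position": TCP position; "tcp_rot": TCP orientation; "force": force on the tool from outside, world axes, zero at the start; "wrist_torque": the same for the moment, N m; "finger_gap": finger opening in m.
Only numpy, scipy, OpenCV 4.12 (cv2) and the standard library are available. Lean on these libraries where they do the work, as an engineer would, in place of code of your own. Each camera call takes 0.05 s, during which the arm holds its last target.

## Working session

There is one attempt and no reset: what is moved stays moved. The work goes in short steps, Python scripts to look and compute and a tool call to move; the robot and the scene stay as the last step left them, time stands still between calls to the robot, and variables do not carry over. Pictures are saved under pics/ and viewed, and the job is handed in when it is done.

Besides the shell and the picture viewer there is one more tool, called after ">>>" as name(argument=value, ...) on one line, values as JSON. arm_command: Moves the arm, as the interface text tells. Its arguments: {"type":"object","properties":{"deltas":{"type":"array"}},"required":["deltas"]}

```bash
ls; mkdir -p pics
cat > h.py <<'E'
import numpy as np, cv2
from rig import get_state, cams
def save(n,im,s=1):
    cv2.imwrite('pics/'+n+'.png',cv2.resize(im[:,:,::-1],None,fx=s,fy=s,interpolation=cv2.INTER_CUBIC))
def world(c,u,v,z=None):
    "pixel->world; by depth if z None else on plane z"
    K=np.array(c['camera_matrix']);V=np.linalg.inv(np.array(c['view']))
    d=np.linalg.inv(K)@np.array([u,v,1.0])
    if z is None:
        r=c['range_z'][int(round(v)),int(round(u))]; return (V@np.append(d*r,1))[:3]
    o=V[:3,3]; w=V[:3,:3]@d
    return o+w*(z-o[2])/w[2]
def proj(c,p):
    q=np.array(c['view'])@np.append(p,1); q=np.array(c['camera_matrix'])@q[:3]; return q[:2]/q[2]
def cloud(c):
    K=np.array(c['camera_matrix']);V=np.linalg.inv(np.array(c['view']))
    r=c['range_z'];v,u=np.mgrid[:r.shape[0],:r.shape[1]]
    P=np.stack([(u-K[0,2])/K[0,0]*r,(v-K[1,2])/K[1,1]*r,r],-1)
    return P@V[:3,:3].T+V[:3,3]
E
python3 - <<'E'
from h import *
s=get_state();print(s)
import pickle
for n in['scene','top','wrist']:
    c=cams.capture(n);save(n+'0',c['image']);pickle.dump(c,open(n+'0.pkl','wb'))
    if n!='wrist':print(n,np.linalg.inv(c['view'])[:3].round(3),c['camera_matrix'])
    else: print(c['tool_from_camera'])
E
```

```text
pics
{'clock': 0.0, 'q': array([ 1.2475023 ,  0.59212012,  0.04827593,  1.60984497, -0.033305  ,
        0.94266311, -0.03368639]), 'joint_vel': array([-2.64372047e-05, -1.49274432e-03, -5.82111043e-04,  7.88509652e-04,
       -6.74387938e-04, -1.87312936e-03,  4.70622831e-05]), 'tau': array([-1.15886207e-03, -5.48688340e+01,  1.54637039e+00, -1.98121297e+01,
        9.45122185e-03,  8.64953821e-03,  2.37547795e-06]), 'position': array([ 0.16498734, -0.70518453,  0.25513104]), 'tcp_rot': array([-3.13936408e+00,  1.09272783e-04,  2.29904606e-01]), 'force': array([ 0.71935815, -0.10620658,  0.15087262]), 'wrist_torque': array([-0.023468  , -0.00115691, -0.02058645]), 'finger_gap': 0.08511583175866053}
scene [[ 0.807  0.4   -0.434  1.069]
 [ 0.59  -0.528  0.611 -0.708]
 [ 0.015 -0.749 -0.663  0.822]] [[425.84635114   0.         271.16628613]
 [  0.         425.84635114 207.76248716]
 [  0.           0.           1.        ]]
top [[-1.600e-02 -9.930e-01  1.160e-01  4.430e-01]
 [-1.000e+00  1.600e-02 -0.000e+00 -5.400e-02]
 [-1.000e-03 -1.160e-01 -9.930e-01  1.444e+00]] [[495.02521632   0.         272.83543859]
 [  0.         495.02521632 207.73407001]
 [  0.           0.           1.        ]]
[[ 3.15823115e-04 -9.54962515e-01 -2.96726297e-01  7.59578945e-02]
 [ 9.99999671e-01  7.99252166e-05  8.07132458e-04  7.32373396e-04]
 [-7.47065329e-04 -2.96726454e-01  9.54962226e-01 -1.18840354e-01]
 [ 0.00000000e+00  0.00000000e+00  0.00000000e+00  1.00000000e+00]]
```

View pics/scene0.png

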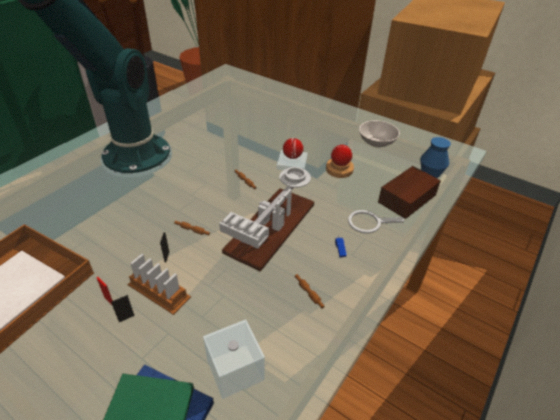

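View pics/top0.png

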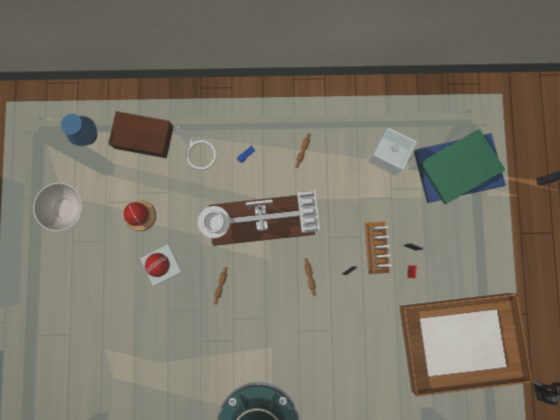

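View pics/wrist0.png

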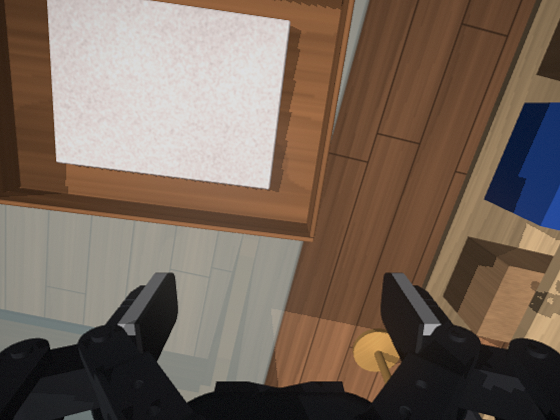

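Run:
```python
import pickle
from h import *
c=pickle.load(open('top0.pkl','rb'));im=c['image']
a=im[180:300,110:250];b=im[185:285,190:330];d=im[210:290,340:430]
cv2.imwrite('pics/a.png',np.hstack([cv2.resize(x[:,:,::-1],(390,390),interpolation=cv2.INTER_CUBIC) for x in (im[190:290,110:210],im[185:265,305-80+15:320])]))
cv2.imwrite('pics/b.png',np.hstack([cv2.resize(x[:,:,::-1],(390,390),interpolation=cv2.INTER_CUBIC) for x in (im[210:290,340:420],im[180:260,190:270])]))
s=pickle.load(open('scene0.pkl','rb'))['image']
cv2.imwrite('pics/c.png',np.hstack([cv2.resize(x[:,:,::-1],(390,390),interpolation=cv2.INTER_CUBIC) for x in (s[125:205,270:350+10],s[230:320,110:200])]))
P=cloud(c)
hsv=cv2.cvtColor(im,cv2.COLOR_RGB2HSV)
m=(((hsv[...,0]<8)|(hsv[...,0]>172))&(hsv[...,1]>150)&(hsv[...,2]>60)).astype(np.uint8)
n,l,st,ce=cv2.connectedComponentsWithStats(m)
for i in range(1,n):
    if st[i,4]>40:
        q=P[l==i]; q=q[q[:,2]>0.04]
        print(st[i],ce[i],world(c,*ce[i],z=.058), world(c,*ce[i],z=0.07))
        if len(q)>50:
            A=np.c_[2*q,np.ones(len(q))];x=np.linalg.lstsq(A,(q**2).sum(1),rcond=None)[0];print('sphere',x[:3],np.sqrt(x[3]+x[:3]@x[:3]),len(q), q[:,2].max())
```

```text
[131 203  15  19 176] [138.24431818 210.73863636] [0.60167081 0.3247962  0.058     ] [0.6002947  0.32151737 0.07      ]
sphere [ 0.67964973 -0.04470125  0.73222146] 0.7494703004976029 176 1.444376819696337
[124 206  13  19 133] [129.09022556 216.11278195] [0.58685515 0.35033387 0.058     ] [0.58560728 0.34683399 0.07      ]
sphere [0.59182116 0.33542356 0.06665553] 0.025942407049804387 133 0.09780197648727929
[146 254  15  14 101] [151.93069307 259.47524752] [0.46438249 0.2845052  0.058     ] [0.46419469 0.28157511 0.07      ]
sphere [0.70435597 0.35627331 0.8271597 ] 0.7848608219147892 101 1.444376819696337
[150 262  18  14 142] [159.01408451 269.04225352] [0.43760576 0.26447648 0.058     ] [0.43764974 0.26171975 0.07      ]
sphere [ 0.1234123  -0.03957698  0.73051101] 0.780617847719096 142 1.444376819696337
[409 266   7  12  71] [412.18309859 271.45070423] [ 0.41988257 -0.43873986  0.058     ] [ 0.42007996 -0.43540979  0.07      ]
```

View pics/a.png

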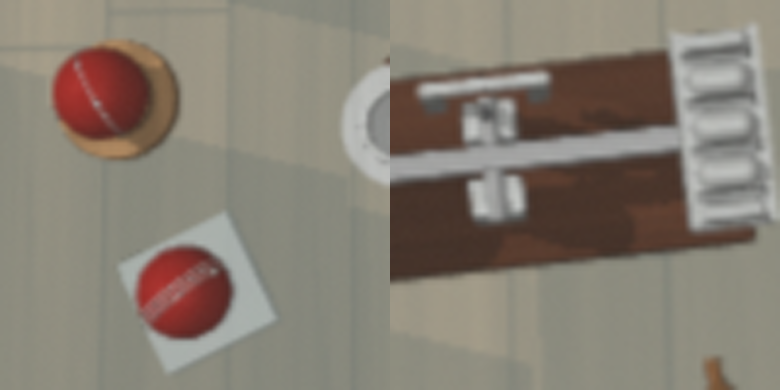

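View pics/b.png

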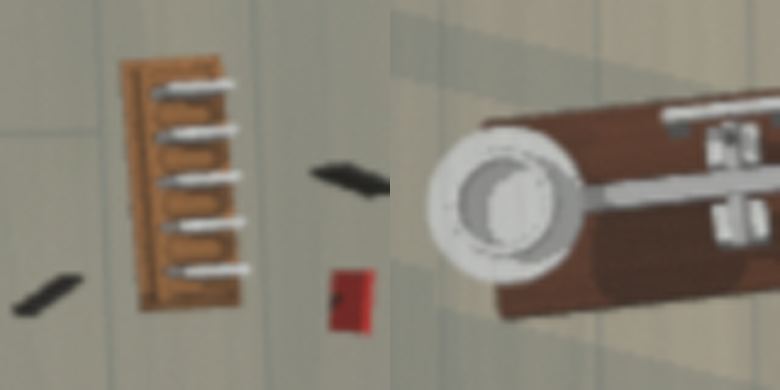

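View pics/c.png

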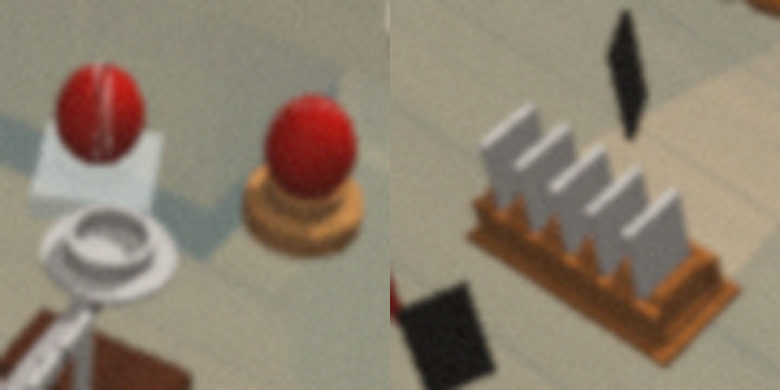

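Run:
```python
import pickle
from h import *
c=pickle.load(open('top0.pkl','rb'));im=c['image']
s=pickle.load(open('scene0.pkl','rb'))
def red(im):
    hsv=cv2.cvtColor(im,cv2.COLOR_RGB2HSV)
    m=(((hsv[...,0]<9)|(hsv[...,0]>170))&(hsv[...,1]>140)&(hsv[...,2]>50)).astype(np.uint8)
    return cv2.morphologyEx(m,cv2.MORPH_CLOSE,np.ones((5,5)))
for nm,cc in(('top',c),('scene',s)):
    cs,_=cv2.findContours(red(cc['image']),cv2.RETR_EXTERNAL,cv2.CHAIN_APPROX_NONE)
    for k in cs:
        if cv2.contourArea(k)>200:
            h=cv2.convexHull(k);M=cv2.moments(h);u=M['m10']/M['m00'],M['m01']/M['m00'];print(nm,np.round(u,1),cv2.minEnclosingCircle(h)[1],world(cc,*u,z=.058).round(4))
# wooden-holder plates: bright low-sat px in region
r=im[205:290,350:420].astype(int);hsv=cv2.cvtColor(im,cv2.COLOR_RGB2HSV)
roi=np.zeros(im.shape[:2],np.uint8);roi[215:285,362:395]=1
m=((hsv[...,2]>150)&(hsv[...,1]<35)).astype(np.uint8)*roi
n,l,st,ce=cv2.connectedComponentsWithStats(m)
P=cloud(c)
for i in range(1,n):
    if st[i,4]>6:
        print('plate',st[i],ce[i].round(1),world(c,*ce[i],z=.082).round(4),np.median(P[l==i][:,2]).round(3))
# holder
m=((hsv[...,1]>90)&(hsv[...,0]<20)&(hsv[...,2]>60)).astype(np.uint8)*0
roi=np.zeros_like(m);roi[212:285,360:400]=1
m=((hsv[...,1]>90)&(hsv[...,0]<20)).astype(np.uint8)*roi
k=max(cv2.findContours(m,cv2.RETR_EXTERNAL,cv2.CHAIN_APPROX_NONE)[0],key=cv2.contourArea)
R=cv2.minAreaRect(k);print('holder',R);bx=cv2.boxPoints(R);print([world(c,*p,z=0.005).round(4)[:2] for p in bx])
# cup pan: bright
roi=np.zeros_like(m);roi[200:242,195:234]=1
m=((hsv[...,2]>120)&(hsv[...,1]<45)).astype(np.uint8)
print(hsv[222,205],hsv[222,200],hsv[222,192],hsv[200,200])
save('hsvv',np.repeat((m*255)[160:300,100:330,None],3,2),3)
# scene depth sanity
for p in [(215,222),(201,222),(300,210)]: print(p,P[p[1],p[0]])
```

```text
top [156.3 264.6] 10.952987670898438 [0.4499 0.2721 0.058 ]
top [134.9 213.4] 11.333595275878906 [0.5942 0.334  0.058 ]
scene [268.4 232.4] 48.877498626708984 [ 0.6186 -0.0844  0.058 ]
scene [411.1 185.4] 27.22600555419922 [0.8347 0.3202 0.058 ]
scene [341.4 155. ] 10.426532745361328 [0.5971 0.3335 0.058 ]
scene [292.7 147.4] 9.752275466918945 [0.4506 0.2754 0.058 ]
scene [190.6  63.6] 16.978025436401367 [-0.2704  0.5492  0.058 ]
plate [375 226  14   3  20] [382.6 226.9] [ 0.5433 -0.3564  0.082 ] 0.081
plate [376 235  13   3  27] [382.6 236.4] [ 0.5171 -0.3554  0.082 ] 0.081
plate [377 245  13   3  19] [384.1 245.8] [ 0.4913 -0.3584  0.082 ] 0.082
plate [377 254  14   3  29] [384.1 255.3] [ 0.4652 -0.3572  0.082 ] 0.082
plate [378 264  14   3  23] [386.3 264.9] [ 0.4392 -0.3621  0.082 ] 0.08
holder ((376.5238952636719, 247.07232666015625), (51.41469192504883, 20.314714431762695), 85.76361083984375)
[array([ 0.5636, -0.3213]), array([ 0.5671, -0.3806]), array([ 0.4186, -0.3853]), array([ 0.4153, -0.3267])]
[ 45   4 130] [ 50   4 183] [ 24  32 150] [ 30  24 138]
(215, 222) [0.5628012  0.10381268 0.09811399]
(201, 222) [0.56394853 0.14290193 0.09209202]
(300, 210) [ 0.58984908 -0.12775054  0.11799061]
```

View pics/hsvv.png

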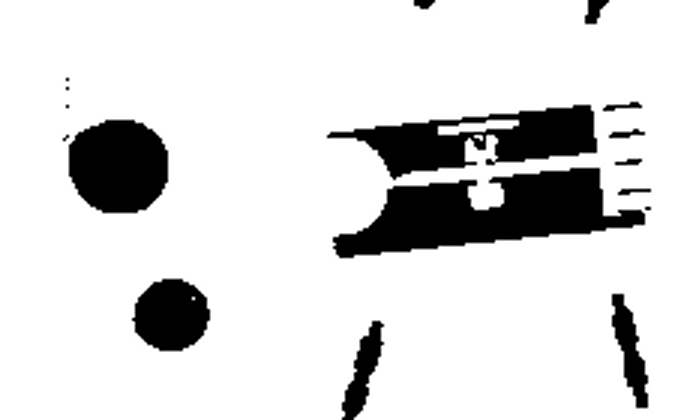

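Run:
```python
import pickle
from h import *
c=pickle.load(open('top0.pkl','rb'));P=cloud(c);z=P[...,2]
# cup disc: all points > .085 near cup
m=(z>.085)&(P[...,0]>.5)&(P[...,0]<.62)&(P[...,1]>.055)&(P[...,1]<.17)
q=P[m];print('pan',len(q),q.min(0),q.max(0))
h=cv2.findContours(m.astype(np.uint8),cv2.RETR_EXTERNAL,cv2.CHAIN_APPROX_NONE)[0];h=max(h,key=cv2.contourArea);print(cv2.minEnclosingCircle(h))
(u,v),_=cv2.minEnclosingCircle(h);print(world(c,u,v,z=.095))
r=m&(z>.104);q=P[r];h=max(cv2.findContours(r.astype(np.uint8),cv2.RETR_EXTERNAL,cv2.CHAIN_APPROX_NONE)[0],key=cv2.contourArea);(u,v),rr=cv2.minEnclosingCircle(h);print('ring',u,v,rr,world(c,u,v,z=.109),np.median(q[:,2]))
# rack
m=(z>.09)&(P[...,1]<-.1)&(P[...,1]>-.22)&(P[...,0]>.5)&(P[...,0]<.66)
q=P[m];print('rack',q.min(0),q.max(0))
h=max(cv2.findContours(m.astype(np.uint8),cv2.RETR_EXTERNAL,cv2.CHAIN_APPROX_NONE)[0],key=cv2.contourArea);R=cv2.minAreaRect(h);print(R,[world(c,*p,z=.117)[:2].round(4) for p in cv2.boxPoints(R)],world(c,*R[0],z=.12))
t=m&(z>.121);l=cv2.connectedComponentsWithStats(t.astype(np.uint8))
for s,e in zip(l[2][1:],l[3][1:]): print(s,e.round(1),world(c,*e,z=.125).round(4))
# ball depth
for y0,x0 in((264.6,156.3),(213.4,134.9)):
    yy,xx=np.mgrid[:420,:560];mm=((xx-x0)**2+(yy-y0)**2<81);q=P[mm]
    from scipy.optimize import least_squares
    f=lambda p:np.linalg.norm(q-p,axis=1)-.034
    print('ball',least_squares(f,[.45,.27,.058] if y0>240 else [.59,.33,.058],loss='soft_l1',f_scale=.002).x)
# plates from depth
m=(z>.06)&(P[...,1]<-.31)&(P[...,1]>-.40)&(P[...,0]>.41)&(P[...,0]<.58)
l=cv2.connectedComponentsWithStats(m.astype(np.uint8))
for i in range(1,l[0]):
  q=P[(l[1]==i)]; q=q[q[:,2]>.075]
  if len(q)>4: print('pl',len(q),q.mean(0).round(4),q[:,:2].min(0),q[:,:2].max(0))
# scene-view ring
```

```text
pan 813 [0.52193551 0.06392417 0.08539479] [0.60766787 0.15348544 0.11593176]
((213.46969604492188, 221.5), 16.5379638671875)
[0.56451829 0.10836154 0.095     ]
ring 212.5 221.0 11.011457443237305 [0.5646548  0.10930019 0.109     ] 0.1087218690204853
rack [ 0.53224273 -0.17769754  0.09016081] [ 0.64443398 -0.12077235  0.13311708]
((307.5580139160156, 210.49317932128906), (41.18653869628906, 18.402494430541992), 83.2901611328125) [array([ 0.6416, -0.1181]), array([ 0.6467, -0.1678]), array([ 0.5355, -0.1779]), array([ 0.5305, -0.1287])] [ 0.58796689 -0.14794719  0.12      ]
[306 191   7   3  14] [309.1 192.1] [ 0.6371 -0.1529  0.125 ]
[300 192   1   1   1] [300. 192.] [ 0.6378 -0.1284  0.125 ]
[302 192   3   3   6] [303.  192.8] [ 0.6354 -0.1365  0.125 ]
[314 195   1   1   1] [314. 195.] [ 0.6291 -0.1659  0.125 ]
[300 198  14   7  68] [306.8 200.7] [ 0.6139 -0.1463  0.125 ]
[301 207  14   7  69] [307.9 209.9] [ 0.589  -0.1486  0.125 ]
[299 208   1   1   1] [299. 208.] [ 0.5945 -0.1248  0.125 ]
[299 211   2   1   2] [299.5 211. ] [ 0.5864 -0.126   0.125 ]
[316 210   1   1   1] [316. 21
[... 252 characters left out ...]
5 -0.1698  0.125 ]
[301 226   1   1   1] [301. 226.] [ 0.546  -0.1291  0.125 ]
[304 226  13   4  25] [310.  227.8] [ 0.5408 -0.153   0.125 ]
[302 228   1   1   1] [302. 228.] [ 0.5406 -0.1316  0.125 ]
ball [0.45050245 0.27232157 0.05735075]
ball [0.59492432 0.33429341 0.05729213]
pl 29 [ 0.5431 -0.3508  0.0815] [ 0.54061955 -0.36914532] [ 0.54595238 -0.33247689]
pl 25 [ 0.517  -0.3511  0.0814] [ 0.51525729 -0.36876535] [ 0.5186897  -0.33430343]
pl 24 [ 0.4914 -0.3528  0.0825] [ 0.48838038 -0.36923217] [ 0.49365396 -0.33545085]
pl 24 [ 0.465  -0.3515  0.0834] [ 0.46334855 -0.36938159] [ 0.46642082 -0.33607051]
pl 26 [ 0.4396 -0.3552  0.0824] [ 0.43649114 -0.37298614] [ 0.44176795 -0.33630931]
```

Things that could be mistaken for what I want, in the top view:
- **Balls:** one at (156,265) on the clear square plinth with a triple stitched seam, and one at (135,213) on the round wooden stand with a single seam. I take the plinth ball. It is ball_a, so I expect four plates.
- **Cup:** the ring on the round pan at (213,221) is the balance's cup. The bowl at (58,207) and the wire ring at (201,154) are not.
- **Plates:** five aluminium plates in the holder at x≈382, rows 227 to 265. The black look-alikes at (413,247) and (349,271) and the red one at (412,271) stay put.

The close crops (pics/a, b, c) agree with this choice.

```bash
cat >> h.py <<'E'
from scipy.spatial.transform import Rotation as Ro
def go(*targets, start=None):
    "print delta for each (x,y,z,yaw) from the current pose"
    s=get_state();p0=np.array(s['position']);R0=Ro.from_euler('xyz',s['tcp_rot'])
    for (x,y,z,yaw) in targets:
        R=Ro.from_euler('xyz',[np.pi,0,yaw]);t=R0.inv().apply(np.array([x,y,z])-p0)*100
        r=np.degrees((R0.inv()*R).as_rotvec());print((x,y,z,yaw),'->',r.round(1),t.round(2))
    print('t',round(s['clock'],2),'pos',p0.round(4),np.round(s['tcp_rot'],3),'gap',round(s['finger_gap'],4))
E
python3 -c "
from h import *
go((.58,-.15,.25,.09),(.52,.15,.22,.09),(.4505,.2723,.17,.09),(.4505,.2723,.06,.09))"
```

```text
(0.58, -0.15, 0.25, 0.09) -> [-0.1  0.   8. ] [ 53.06 -44.61   0.61]
(0.52, 0.15, 0.22, 0.09) -> [-0.1  0.   8. ] [ 54.06 -75.19   3.67]
(0.4505, 0.2723, 0.17, 0.09) -> [-0.1  0.   8. ] [ 50.08 -88.67   8.69]
(0.4505, 0.2723, 0.06, 0.09) -> [-0.1  0.   8. ] [ 50.08 -88.65  19.69]
t 0.15 pos [ 0.165  -0.7054  0.2554] [-3.14  0.    0.23] gap 0.0852
```

>>> arm_command(deltas=[[-0.1,0,8,53,-44.6,0.6,1],[-0.1,0,8,53,-44.6,0.6,1],[-0.1,0,8,53,-44.6,0.6,1],[-0.1,0,8,53,-44.6,0.6,1],[-0.1,0,8,53,-44.6,0.6,1],[-0.1,0,8,53,-44.6,0.6,1],[-0.1,0,8,53,-44.6,0.6,1],[-0.1,0,8,53,-44.6,0.6,1],[-0.1,0,8,53,-44.6,0.6,1],[-0.1,0,8,53,-44.6,0.6,1],[-0.1,0,8,53,-44.6,0.6,1],[-0.1,0,8,53,-44.6,0.6,1],[-0.1,0,8,53,-44.6,0.6,1],[-0.1,0,8,53,-44.6,0.6,1],[-0.1,0,8,54,-75.2,3.7,1],[-0.1,0,8,54,-75.2,3.7,1],[-0.1,0,8,54,-75.2,3.7,1],[-0.1,0,8,54,-75.2,3.7,1],[-0.1,0,8,54,-75.2,3.7,1],[-0.1,0,8,54,-75.2,3.7,1]])

```text
clock: 1.82
position: [0.517, 0.0127, 0.2308]
tcp_rot: [3.142, 0.0, 0.09]
force: [-0.0, -0.1, -0.1]
finger_gap: 0.0855
```

```bash
python3 -c "
from h import *
go((.4505,.2723,.17,.09),(.4505,.2723,.06,.09))"
```

```text
(0.4505, 0.2723, 0.17, 0.09) -> [0. 0. 0.] [ -4.29 -26.45   6.08]
(0.4505, 0.2723, 0.06, 0.09) -> [0. 0. 0.] [ -4.28 -26.45  17.08]
t 1.82 pos [0.517  0.0127 0.2308] [3.142 0.    0.09 ] gap 0.0855
```

>>> arm_command(deltas=[[0,0,0,-4.3,-26.4,6,1],[0,0,0,-4.3,-26.4,6,1],[0,0,0,-4.3,-26.4,6,1],[0,0,0,-4.3,-26.4,6,1],[0,0,0,-4.3,-26.4,6,1],[0,0,0,-4.3,-26.4,6,1],[0,0,0,-4.3,-26.4,6,1],[0,0,0,-4.3,-26.4,6,1],[0,0,0,-4.3,-26.4,6,1]])

```text
clock: 2.57
position: [0.4494, 0.2738, 0.1702]
tcp_rot: [-3.142, 0.001, 0.095]
force: [0.2, -1.2, 0.1]
finger_gap: 0.0854
```

Run:
```python
from h import *
go((.4505,.2723,.06,.09))
s=get_state();c=cams.capture('wrist');im=c['image'];save('w1',im)
T=np.eye(4);T[:3,:3]=Ro.from_euler('xyz',s['tcp_rot']).as_matrix();T[:3,3]=s['position']
c['view']=np.linalg.inv(T@c['tool_from_camera'])
hsv=cv2.cvtColor(im,cv2.COLOR_RGB2HSV)
m=(((hsv[...,0]<9)|(hsv[...,0]>170))&(hsv[...,1]>140)&(hsv[...,2]>50))
P=cloud(c);q=P[m&(P[...,2]>.03)&(c['range_z']>0.02)]
from scipy.optimize import least_squares
print(len(q),least_squares(lambda p:np.linalg.norm(q-p,axis=1)-.034,[.45,.27,.058],loss='soft_l1',f_scale=.002).x)
```

```text
(0.4505, 0.2723, 0.06, 0.09) -> [-0.   0.1  0.3] [ 0.11  0.16 11.02]
t 2.57 pos [0.4494 0.2738 0.1702] [-3.142e+00  1.000e-03  9.500e-02] gap 0.0854
8281 [0.45509857 0.27440418 0.0579793 ]
```

View pics/w1.png

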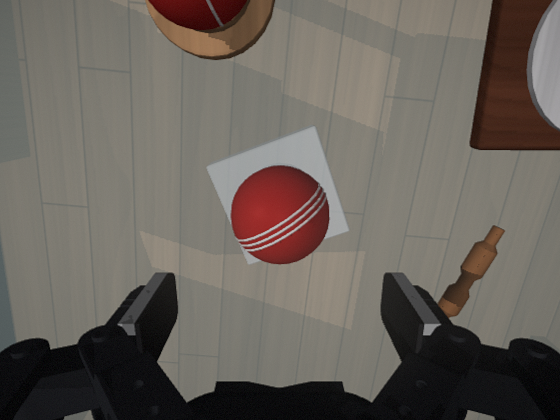

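The wrist image shows the triple-seam ball at pixel (280,215) on the clear plinth, centred between the jaws. The single-seam ball is on the wooden stand at the top edge. I descend and grip.

>>> arm_command(deltas=[[0,0,-0.3,0.3,0.05,4,1],[0,0,-0.3,0.3,0.05,8,1],[0,0,-0.3,0.3,0.05,10,1],[0,0,-0.3,0.3,0.05,11,1],[0,0,-0.3,0.3,0.05,11,0.7],[0,0,-0.3,0.3,0.05,11,0.5],[0,0,-0.3,0.3,0.05,11,0.5],[0,0,-0.3,0.3,0.05,11,0.5],[0,0,-0.3,0.3,0.05,11,0.5],[0,0,-0.3,0.3,0.05,11,0.5]])

```text
clock: 3.45
position: [0.4533, 0.2729, 0.0619]
tcp_rot: [-3.14, -0.001, 0.097]
force: [-3.0, 4.7, 3.2]
finger_gap: 0.0658
```

```bash
python3 -c "
from h import *
print(get_state()['force'])
go((.453,.2735,.2,.09),(.5645,.109,.2,.09),(.5645,.109,.12,.09))"
```

```text
[-2.99083818  4.66592026  3.24063735]
(0.453, 0.2735, 0.2, 0.09) -> [-0.1 -0.1  0.4] [-1.000e-02 -8.000e-02 -1.381e+01]
(0.5645, 0.109, 0.2, 0.09) -> [-0.1 -0.1  0.4] [  9.49  17.37 -13.83]
(0.5645, 0.109, 0.12, 0.09) -> [-0.1 -0.1  0.4] [ 9.48 17.39 -5.83]
t 3.45 pos [0.4533 0.2729 0.0619] [-3.14e+00 -1.00e-03  9.70e-02] gap 0.0658
```

>>> arm_command(deltas=[[0,0,0,0,0,-2,0.4],[0,0,0,0,0,-5,0.4],[0,0,0,0,0,-9,0.4],[0,0,0.4,0,0,-13,0.4],[0,0,0.4,0.5,1,-13.8,0.4],[0,0,0.4,2,3.6,-13.8,0.4],[0,0,0.4,4,7.3,-13.8,0.4],[0,0,0.4,6,11,-13.8,0.4],[0,0,0.4,8,14.6,-13.8,0.4],[0,0,0.4,9.3,17,-13.8,0.4],[0,0,0.4,9.5,17.4,-13.8,0.4],[0,0,0.4,9.5,17.4,-13.8,0.4]])

```text
clock: 4.45
position: [0.5659, 0.1036, 0.1998]
tcp_rot: [3.141, -0.002, 0.082]
force: [-0.3, 0.6, -1.0]
finger_gap: 0.0655
```

Run:
```python
from h import *
go((.5645,.109,.2,.09),(.5645,.109,.122,.09))
s=get_state();c=cams.capture('wrist');im=c['image'];save('w2',im)
T=np.eye(4);T[:3,:3]=Ro.from_euler('xyz',s['tcp_rot']).as_matrix();T[:3,3]=s['position']
c['view']=np.linalg.inv(T@c['tool_from_camera'])
hsv=cv2.cvtColor(im,cv2.COLOR_RGB2HSV)
m=(((hsv[...,0]<9)|(hsv[...,0]>170))&(hsv[...,1]>140)&(hsv[...,2]>50))
P=cloud(c);yy,xx=np.mgrid[:420,:560]
q=P[m&(P[...,2]>.12)&(c['range_z']>0.02)]
from scipy.optimize import least_squares
print(len(q),least_squares(lambda p:np.linalg.norm(q-p,axis=1)-.034,[.56,.11,.2],loss='soft_l1',f_scale=.002).x)
z=P[...,2];r=(z>.09)&(z<.118)&(P[...,1]>.05)&(P[...,1]<.17)&(P[...,0]<.64)&(P[...,0]>.5)
print(r.sum(),P[r].min(0),P[r].max(0))
```

```text
(0.5645, 0.109, 0.2, 0.09) -> [ 0.1 -0.1 -0.4] [-0.1  -0.55 -0.02]
(0.5645, 0.109, 0.122, 0.09) -> [ 0.1 -0.1 -0.4] [-0.11 -0.56  7.78]
t 4.45 pos [0.5659 0.1036 0.1998] [ 3.141e+00 -2.000e-03  8.200e-02] gap 0.0655
20155 [0.56442907 0.10274198 0.19677134]
8108 [0.53931445 0.06719872 0.09179434] [0.60973866 0.15484316 0.11226625]
```

View pics/w2.png

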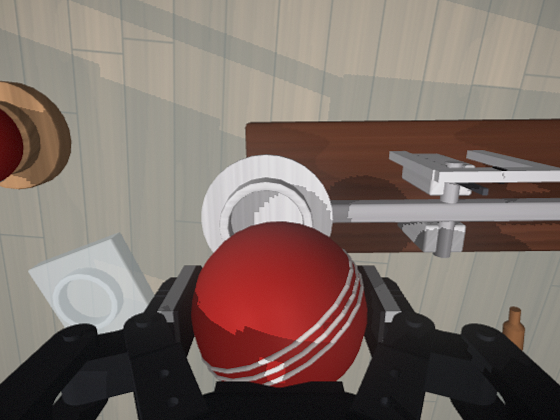

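The wrist image shows the ball in the jaws and the cup ring around pixel (265,205). I descend 7.9 cm with small corrections, pushing the cup nearly to its stop, then release.

>>> arm_command(deltas=[[0,0,-0.4,0.1,-0.7,0,0.4],[0,0,-0.4,0.1,-0.7,2,0.4],[0,0,-0.4,0.1,-0.7,4,0.4],[0,0,-0.4,0.1,-0.7,5,0.4],[0,0,-0.4,0.1,-0.7,5.7,0.4],[0,0,-0.4,0.1,-0.7,6.3,0.4],[0,0,-0.4,0.1,-0.7,6.9,0.4],[0,0,-0.4,0.1,-0.7,7.4,0.4],[0,0,-0.4,0.1,-0.7,7.8,0.4],[0,0,-0.4,0.1,-0.7,7.9,0.4],[0,0,-0.4,0.1,-0.7,7.9,0.4]])

```text
clock: 5.42
position: [0.5655, 0.1131, 0.121]
tcp_rot: [-3.141, -0.001, 0.093]
force: [-0.1, -0.9, 0.1]
finger_gap: 0.0659
```

Run:
```python
from h import *
print(get_state()['force'])
go((.5665,.1108,.121,.09))
c=cams.capture('scene');save('s3',c['image'][100:260,200:360],4)
```

```text
[-0.1417511  -0.92349088  0.08036227]
(0.5665, 0.1108, 0.121, 0.09) -> [-0.  -0.1  0.2] [ 0.07  0.24 -0.  ]
t 5.42 pos [0.5655 0.1131 0.121 ] [-3.141e+00 -1.000e-03  9.300e-02] gap 0.0659
```

View pics/s3.png

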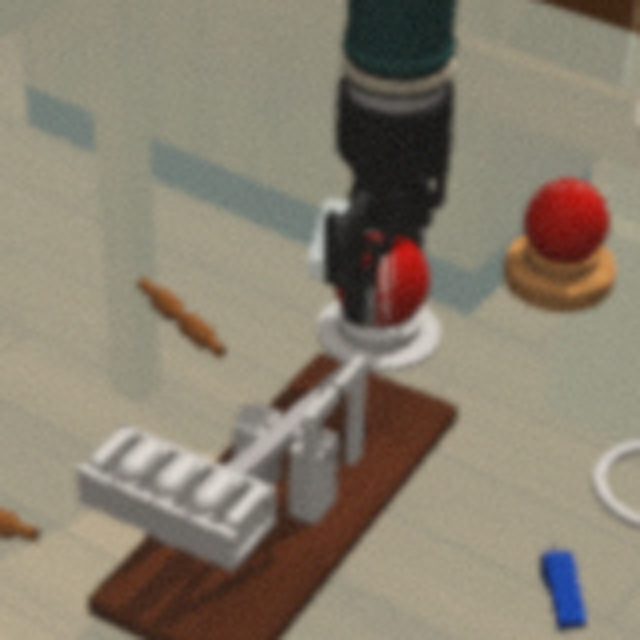

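The beam is tilted and the ball is in the cup at crop pixel (395,285). I correct by 2 mm, open and rise.

>>> arm_command(deltas=[[0,0,0,0.07,0.2,0,0.4],[0,0,0,0.07,0.2,0,0.4],[0,0,0,0.07,0.2,0,0.9],[0,0,0,0.07,0.2,0,1],[0,0,0,0.07,0.2,0,1],[0,0,0,0.07,0.2,0,1],[0,0,0,0.07,0.2,0,1],[0,0,0,0.07,0.2,-2,1],[0,0,0,0.07,0.2,-5,1],[0,0,0,0.07,0.2,-9,1],[0,0,0,0.07,4,-10,1]])

```text
clock: 6.38
position: [0.5725, 0.0834, 0.2264]
tcp_rot: [-3.134, -0.012, 0.106]
force: [2.1, 1.2, -0.2]
finger_gap: 0.0854
```

Run:
```python
from h import *
go((.58,-.1,.21,.035),(.545,-.352,.21,.035))
c=cams.capture('scene');save('s4',c['image'][100:260,200:360],3)
```

```text
(0.58, -0.1, 0.21, 0.035) -> [-0.5 -0.6  4.1] [-1.21 18.33  1.48]
(0.545, -0.352, 0.21, 0.035) -> [-0.5 -0.6  4.1] [-7.36 43.02  1.21]
t 6.38 pos [0.5725 0.0834 0.2264] [-3.134 -0.012  0.106] gap 0.0854
```

View pics/s4.png

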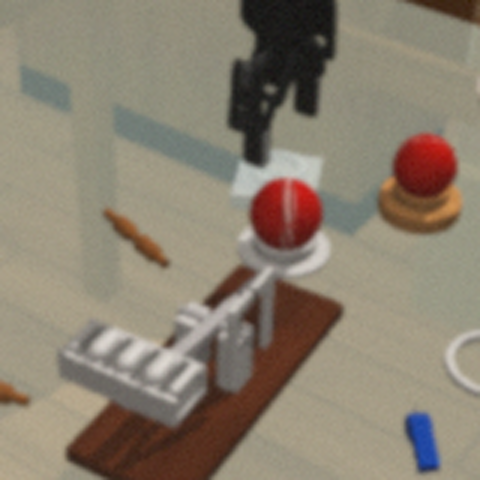

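The ball sits at crop pixel (287,213) in the cup and the beam is tipped. Next I hover over the rack to measure it.

Run:
```python
from h import *
go((.588,-.148,.24,.09))
```

```text
(0.588, -0.148, 0.24, 0.09) -> [ 0.2 -0.6  0. ] [-0.5  21.59 -1.3 ]
t 6.43 pos [0.5737 0.0675 0.2265] [ 3.139 -0.011  0.09 ] gap 0.0854
```

>>> arm_command(deltas=[[0.2,-0.6,0,-0.5,4,-1.3,0.8],[0.2,-0.6,0,-0.5,8,-1.3,0.7],[0.2,-0.6,0,-0.5,12,-1.3,0.7],[0.2,-0.6,0,-0.5,16,-1.3,0.7],[0.2,-0.6,0,-0.5,19,-1.3,0.7],[0.2,-0.6,0,-0.5,21,-1.3,0.7],[0.2,-0.6,0,-0.5,21.6,-1.3,0.7],[0.2,-0.6,0,-0.5,21.6,-1.3,0.7],[0.2,-0.6,0,-0.5,21.6,-1.3,0.7],[0.2,-0.6,0,-0.5,21.6,-1.3,0.7],[0.2,-0.6,0,-0.5,21.6,-1.3,0.7]])

```text
clock: 7.35
position: [0.5881, -0.1452, 0.2399]
tcp_rot: [-3.14, -0.001, 0.094]
force: [-0.3, 0.0, 0.0]
finger_gap: 0.0595
```

```bash
cat >> h.py <<'E'
def wrist(name=None,crop=None,s=1):
    st=get_state();c=cams.capture('wrist')
    T=np.eye(4);T[:3,:3]=Ro.from_euler('xyz',st['tcp_rot']).as_matrix();T[:3,3]=st['position']
    c['view']=np.linalg.inv(T@c['tool_from_camera'])
    if name: save(name,c['image'] if crop is None else c['image'][crop[0]:crop[1],crop[2]:crop[3]],s)
    return c
E
python3 - <<'E'
from h import *
import pickle
go((.588,-.148,.24,.09))
print(np.abs(get_state()['joint_vel']).max())
c=wrist('w5');pickle.dump(c,open('w5.pkl','wb'))
P=cloud(c);z=P[...,2]
roi=(P[...,1]<-.1)&(P[...,1]>-.2)&(P[...,0]>.5)&(P[...,0]<.68)
print(np.percentile(z[roi&(z>.12)],[5,50,95,99]))
for lo,hi in((.138,.15),(.105,.12)):
  t=roi&(z>lo)&(z<hi);l=cv2.connectedComponentsWithStats(t.astype(np.uint8))
  for i in range(1,l[0]):
    if l[2][i,4]>60:
        q=P[l[1]==i];print(lo,l[2][i],q.mean(0).round(4),q.min(0).round(4),q.max(0).round(4))
E
```

```text
(0.588, -0.148, 0.24, 0.09) -> [-0.1 -0.   0.2] [-0.04  0.28 -0.01]
t 7.35 pos [ 0.5881 -0.1452  0.2399] [-3.14e+00 -1.00e-03  9.40e-02] gap 0.0595
0.008103011001313996
[0.13556639 0.27490007 0.30434993 0.35880685]
0.138 [252 139  57  16 794] [ 0.6375 -0.1422  0.1404] [ 0.6317 -0.1594  0.138 ] [ 0.6433 -0.1245  0.1432]
0.138 [ 253  167   56   28 1345] [ 0.6169 -0.1441  0.1434] [ 0.6066 -0.1618  0.138 ] [ 0.6258 -0.1266  0.1475]
0.138 [ 253  206   54   27 1233] [ 0.5915 -0.1464  0.1434] [ 0.5809 -0.164   0.138 ] [ 0.5999 -0.1286  0.1471]
0.138 [ 255  243   52   26 1139] [ 0.5662 -0.1489  0.1434] [ 0.5552 -0.1667  0.138 ] [ 0.574  -0.1317  0.1471]
0.138 [255 277  51  13 554] [ 0.5436 -0.1509  0.1405] [ 0.5379 -0.1685  0.1381] [ 0.5488 -0.1334  0.1427]
0.105 [246 132  70   5 308] [ 0.6433 -0.1419  0.1148] [ 0.6403 -0.1653  0.1109] [ 0.6466 -0.1181  0.1195]
0.105 [251 155  59   8 462] [ 0.6266 -0.1431  0.115 ] [ 0.6229 -0.1634  0.1124] [ 0.6308 -0.123   0.12  ]
0.105 [252 195  57   5 254] [ 0.5994 -0.1456  0.1158] [ 0.5968 -0.1656  0.1126] [ 0.6025 -0.1257  0.12  ]
```

View pics/w5.png

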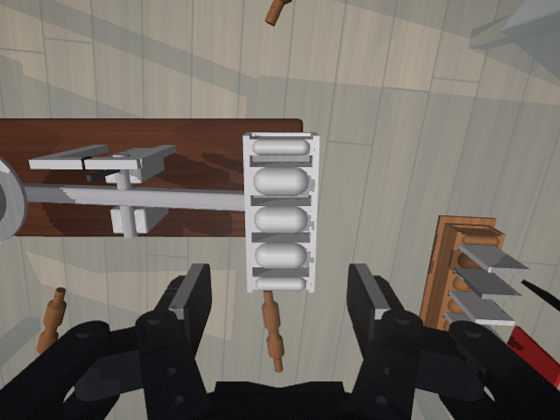

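Run:
```python
from h import *
import pickle
c=pickle.load(open('w5.pkl','rb'));P=cloud(c);z=P[...,2]
roi=(P[...,1]<-.1)&(P[...,1]>-.2)&(P[...,0]>.5)&(P[...,0]<.68)
for lo in(.1435,.1445,.1455):
  t=roi&(z>lo)&(z<.15);l=cv2.connectedComponentsWithStats(t.astype(np.uint8))
  for i in range(1,l[0]):
    if l[2][i,4]>60:
        q=P[l[1]==i];h=cv2.minAreaRect((q[:,:2]*1e4).astype(np.float32));print(lo,q.mean(0).round(4),'mid',np.array(h[0]).round(1),np.array(h[1]).round(0),round(h[2],1))
a=np.radians(5.3);ex=np.array([np.cos(a),np.sin(a)]);ey=np.array([-ex[1],ex[0]])
q=P[roi&(z>.11)&(z<.15)];X=(q[:,:2]-[.5905,-.1465])@np.c_[ex,ey]
# ridge profile: max z binned in x for |y|<12mm
for x0 in np.arange(-58,58,2):
    b=q[(abs(X[:,0]*1e3-x0-1)<1)&(abs(X[:,1])<.012)];print(x0+1,b[:,2].max().round(4) if len(b) else '-',end=' | ')
w=(abs(X[:,0])<.05);print('\ny',np.percentile(X[w,1],[.5,50,99.5]))
```

```text
0.1435 [ 0.616  -0.1441  0.1449] mid [ 6159.1 -1439.8] [135. 301.] 5.1
0.1435 [ 0.5903 -0.1467  0.1449] mid [ 5902.4 -1464.5] [132. 299.] 5.0
0.1435 [ 0.5646 -0.1488  0.1449] mid [ 5644.5 -1492.3] [133. 302.] 5.6
0.1445 [ 0.6158 -0.1443  0.1453] mid [ 6157.  -1442.9] [111. 269.] 6.6
0.1445 [ 0.5902 -0.1466  0.1454] mid [ 5901.7 -1463.7] [111. 285.] 6.4
0.1445 [ 0.5643 -0.1492  0.1454] mid [ 5643.2 -1495.1] [113. 281.] 8.2
0.1455 [ 0.6159 -0.1441  0.146 ] mid [ 6161.4 -1442.7] [ 76. 217.] 5.9
0.1455 [ 0.59   -0.1467  0.146 ] mid [ 5898.4 -1464.5] [ 83. 232.] 5.8
0.1455 [ 0.5641 -0.144   0.1459] mid [ 5644.1 -1434.4] [118.  80.] 89.0
0.1455 [ 0.5646 -0.1545  0.1459] mid [ 5641.3 -1551.8] [ 70. 100.] 2.3
-57 - | -55 - | -53 - | -51 0.1417 | -49 0.1427 | -47 0.1427 | -45 0.1424 | -43 0.1402 | -41 - | -39 - | -37 - | -35 0.1413 | -33 0.1446 | -31 0.146 | -29 0.1465 | -27 0.1471 | -25 0.147 | -23 0.1466 | -21 0.1458 | -19 0.1453 | -17 0.1412 | -15 - | -13 - | -11 - | -9 0.1424 | -7 0.1443 | -5 0.1456 | -3 0.1467 | -1 0.1471 | 1 0.1471 | 3 0.1463 | 5 0.1454 | 7 0.1441 | 9 0.1409 | 11 0.1155 | 13 - | 15 - | 17 0.143 | 19 0.1445 | 21 0.1461 | 23 0.1464 | 25 0.1474 | 27 0.1475 | 29 0.1473 | 31 0.1455 | 33 0.1441 | 35 0.1413 | 37 0.1164 | 39 0.1158 | 41 - | 43 0.1411 | 45 0.1423 | 47 0.1432 | 49 0.1431 | 51 0.1414 | 53 0.1334 | 55 0.1147 | 57 - | 
y [-2.38006574e-02  4.24633035e-05  2.37057599e-02]
```

The wrist image shows the rack's three middle dividers at about (280,182), (280,219) and (281,255). Its centre is (0.5902,-0.1466) with a yaw of 5.3°. Next I measure the holder the same way.

Run:
```python
from h import *
go((.491,-.352,.20,.035))
```

```text
(0.491, -0.352, 0.2, 0.035) -> [-0.1 -0.   3.4] [-11.61  19.65   3.96]
t 7.4 pos [ 0.5882 -0.1455  0.24  ] [-3.14e+00 -1.00e-03  9.40e-02] gap 0.0595
```

>>> arm_command(deltas=[[-0.1,0,3.4,-2,3.3,0.5,0.7],[-0.1,0,3.4,-4,6.7,1,0.7],[-0.1,0,3.4,-6,10,2,0.7],[-0.1,0,3.4,-8,13.4,3,0.7],[-0.1,0,3.4,-10,16.8,4,0.7],[-0.1,0,3.4,-11,18.7,4,0.7],[-0.1,0,3.4,-11.6,19.6,4,0.7],[-0.1,0,3.4,-11.6,19.6,4,0.7],[-0.1,0,3.4,-11.6,19.6,4,0.7],[-0.1,0,3.4,-11.6,19.6,4,0.7],[-0.1,0,3.4,-11.6,19.6,4,0.7]])

```text
clock: 8.32
position: [0.493, -0.3486, 0.1999]
tcp_rot: [-3.141, -0.002, 0.039]
force: [-0.4, -0.2, 0.5]
finger_gap: 0.0599
```

Run:
```python
from h import *
import pickle
go((.491,-.352,.20,.035))
print(np.abs(get_state()['joint_vel']).max())
c=wrist('w6');pickle.dump(c,open('w6.pkl','wb'))
P=cloud(c);z=P[...,2]
roi=(P[...,1]<-.31)&(P[...,1]>-.4)&(P[...,0]>.41)&(P[...,0]<.58)
t=roi&(z>.0795)&(z<.086);l=cv2.connectedComponentsWithStats(t.astype(np.uint8))
for i in range(1,l[0]):
    if l[2][i,4]>40:
        q=P[l[1]==i];h=cv2.minAreaRect((q[:,:2]*1e4).astype(np.float32));print(l[2][i],q.mean(0).round(4),'mid',np.array(h[0]).round(1),np.array(h[1]).round(0),round(h[2],1), np.percentile(q[:,2],[5,95]).round(4))
```

```text
(0.491, -0.352, 0.2, 0.035) -> [-0.1 -0.1  0.2] [-0.21  0.33 -0.01]
t 8.32 pos [ 0.493  -0.3486  0.1999] [-3.141e+00 -2.000e-03  3.900e-02] gap 0.0599
0.009439167385939516
[256 138  54   9 434] [ 0.5442 -0.3496  0.083 ] mid [ 5440.6 -3497.7] [ 51. 354.] 3.1 [0.0808 0.0843]
[257 176  53   9 456] [ 0.5182 -0.3509  0.083 ] mid [ 5180.6 -3511.1] [ 57. 357.] 2.2 [0.0801 0.0843]
[258 211  51  10 419] [ 0.4925 -0.3518  0.0829] mid [ 4919.9 -3522.8] [ 60. 356.] 1.9 [0.0803 0.0842]
[258 245  50   9 403] [ 0.4667 -0.3532  0.0829] mid [ 4662.2 -3531. ] [ 57. 358.] 2.3 [0.0805 0.0842]
[259 277  48   9 405] [ 0.4407 -0.3542  0.0827] mid [ 4402.2 -3542.4] [ 64. 356.] 2.0 [0.0802 0.0841]
```

View pics/w6.png

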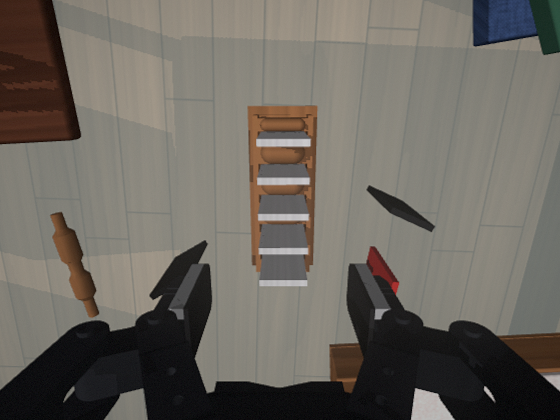

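The wrist image shows the five plate tops at rows 142, 180, 215, 249 and 281, column ~283. The black look-alikes at (180,270) and (400,208) and the red one at (382,268) are clear of the plates I need. I take the farthest plate first and leave the nearest.

Run:
```python
from h import *
go((.5441,-.3497,.12,.040),(.5441,-.3497,.068,.040))
```

```text
(0.5441, -0.3497, 0.12, 0.04) -> [-0.  -0.1 -0.1] [5.12 0.28 8.  ]
(0.5441, -0.3497, 0.068, 0.04) -> [-0.  -0.1 -0.1] [ 5.11  0.28 13.2 ]
t 8.37 pos [ 0.4927 -0.3489  0.1999] [-3.141e+00 -2.000e-03  3.900e-02] gap 0.0598
```

>>> arm_command(deltas=[[0,-0.1,-0.1,2,0.28,3,0.65],[0,-0.1,-0.1,4,0.28,6,0.65],[0,-0.1,-0.1,5.1,0.28,8,0.65],[0,-0.1,-0.1,5.1,0.28,8,0.65],[0,-0.1,-0.1,5.1,0.28,8,0.65],[0,-0.1,-0.1,5.1,0.28,8,0.65],[0,-0.1,-0.1,5.1,0.28,8,0.65]])

```text
clock: 8.95
position: [0.5437, -0.3504, 0.1217]
tcp_rot: [3.141, -0.001, 0.04]
force: [0.3, -0.5, 0.1]
finger_gap: 0.0558
```

Run:
```python
from h import *
go((.5441,-.3497,.068,.040))
c=wrist('w7')
P=cloud(c);z=P[...,2]
roi=(P[...,1]<-.31)&(P[...,1]>-.4)&(P[...,0]>.41)&(P[...,0]<.58)
t=roi&(z>.0795)&(z<.086);l=cv2.connectedComponentsWithStats(t.astype(np.uint8))
for i in range(1,l[0]):
    if l[2][i,4]>40:
        q=P[l[1]==i];h=cv2.minAreaRect((q[:,:2]*1e4).astype(np.float32));print(l[2][i],q.mean(0).round(4),'mid',np.array(h[0]).round(1),np.array(h[1]).round(0),round(h[2],1), np.percentile(q[:,2],[5,95]).round(4))
```

```text
(0.5441, -0.3497, 0.068, 0.04) -> [ 0.  -0.1 -0. ] [ 0.04 -0.07  5.37]
t 8.95 pos [ 0.5437 -0.3504  0.1217] [ 3.141e+00 -1.000e-03  4.000e-02] gap 0.0558
[240 255  73  13 897] [ 0.5447 -0.3498  0.0828] mid [ 5442.2 -3498.2] [ 58. 358.] 2.5 [0.0802 0.0841]
[242 300  70  14 875] [ 0.5188 -0.3511  0.0827] mid [ 5179.9 -3510.1] [ 65. 359.] 2.5 [0.0801 0.0842]
[243 342  68  14 855] [ 0.493  -0.3521  0.0826] mid [ 4922.3 -3520.3] [ 71. 361.] 2.7 [0.08   0.0842]
[264 381  37   6 127] [ 0.4688 -0.3553  0.0811] mid [ 4685.9 -3559.9] [ 23. 203.] 4.3 [0.0797 0.0829]
```

View pics/w7.png

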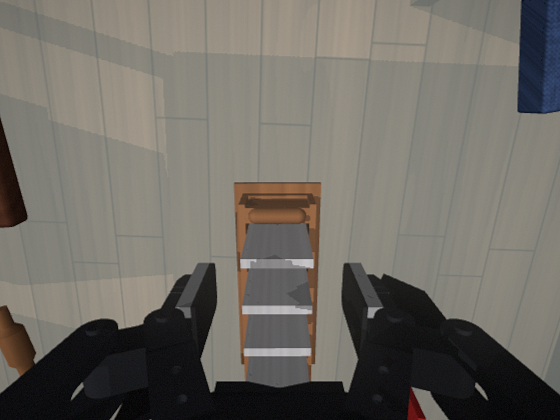

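The image is consistent: the target plate's top is at (277,263), centred between the pads. I descend, grip and lift.

>>> arm_command(deltas=[[0,-0.1,0,0.04,-0.05,2.5,0.65],[0,-0.1,0,0.04,-0.05,4.5,0.65],[0,-0.1,0,0.04,-0.05,5.4,0.65],[0,-0.1,0,0.04,-0.05,5.4,0.65],[0,-0.1,0,0.04,-0.05,5.4,0.5],[0,-0.1,0,0.04,-0.05,5.4,0.2],[0,-0.1,0,0.04,-0.05,5.4,0.2],[0,-0.1,0,0.04,-0.05,5.4,0.2],[0,-0.1,0,0.04,-0.05,5.4,0.2],[0,-0.1,0,0.04,-0.05,5.4,0.2]])

```text
clock: 9.83
position: [0.5449, -0.3506, 0.069]
tcp_rot: [3.139, -0.002, 0.039]
force: [0.2, 0.9, 6.4]
finger_gap: 0.0351
```

Run:
```python
from h import *
print(get_state()['force'])
go((.5441,-.3497,.21,.040),(.5514,-.1502,.24,.0925))
```

```text
[0.17645133 0.90848971 6.41998037]
(0.5441, -0.3497, 0.21, 0.04) -> [ 0.1 -0.1 -0. ] [ -0.06  -0.07 -14.1 ]
(0.5514, -0.1502, 0.24, 0.0925) -> [ 0.1 -0.1 -3. ] [  1.46 -19.97 -17.14]
t 9.83 pos [ 0.5449 -0.3506  0.069 ] [ 3.139e+00 -2.000e-03  3.900e-02] gap 0.0351
```

>>> arm_command(deltas=[[0.1,-0.1,0,0,0,-2,0.2],[0.1,-0.1,0,0,0,-6,0.2],[0.1,-0.1,0,0,0,-10,0.2],[0.1,-0.1,0,0,0,-13,0.2],[0.1,-0.1,0,0,-0.5,-15,0.2],[0.1,-0.1,-1,0.3,-4,-17,0.2],[0.1,-0.1,-2,0.6,-8,-17.1,0.2],[0.1,-0.1,-3,0.9,-12,-17.1,0.2],[0.1,-0.1,-3,1.2,-16,-17.1,0.2],[0.1,-0.1,-3,1.4,-18.5,-17.1,0.2],[0.1,-0.1,-3,1.4,-19.8,-17.1,0.2],[0.1,-0.1,-3,1.4,-20,-17.1,0.2],[0.1,-0.1,-3,1.4,-20,-17.1,0.2],[0.1,-0.1,-3,1.4,-20,-17.1,0.2],[0.1,-0.1,-3,1.4,-20,-17.1,0.2]])

```text
clock: 11.08
position: [0.5505, -0.1529, 0.2396]
tcp_rot: [3.14, 0.0, 0.087]
force: [-0.4, -0.2, 0.2]
finger_gap: 0.0347
```

```bash
cat >> h.py <<'E'
def held(c):
    "plate in the hand: bottom/top edge in tool coordinates by depth, mm"
    K=np.array(c['camera_matrix']);r=c['range_z'];v,u=np.mgrid[:420,:560]
    P=np.stack([(u-K[0,2])/K[0,0]*r,(v-K[1,2])/K[1,1]*r,r],-1);T=np.array(c['tool_from_camera'])
    Q=P@T[:3,:3].T+T[:3,3]
    m=(abs(Q[...,1])<.012)&(abs(Q[...,0])<.012)&(Q[...,2]>-.012)&(Q[...,2]<.075)
    return Q,m
def ridges(c,zlo,roi):
    P=cloud(c);z=P[...,2]
    t=roi(P)&(z>zlo)&(z<zlo+.006);l=cv2.connectedComponentsWithStats(t.astype(np.uint8))
    for i in range(1,l[0]):
        if l[2][i,4]>60:
            q=P[l[1]==i];h=cv2.minAreaRect((q[:,:2]*1e4).astype(np.float32));print(l[2][i],q.mean(0).round(4),'mid',np.array(h[0]).round(1),np.array(h[1]).round(0),round(h[2],1))
rack=lambda P:(P[...,1]<-.1)&(P[...,1]>-.2)&(P[...,0]>.5)&(P[...,0]<.68)
E
python3 - <<'E'
from h import *
go((.5514,-.1502,.24,.0925))
c=wrist('w8');Q,m=held(c);q=Q[m]*1e3
for z0 in range(-10,75,5):
    b=q[(q[:,2]>=z0)&(q[:,2]<z0+5)]
    if len(b)>20: print(z0,len(b),b.mean(0).round(1),b[:,0].min().round(1),b[:,0].max().round(1))
ridges(c,.1435,rack)
E
```

```text
(0.5514, -0.1502, 0.24, 0.0925) -> [ 0.1  0.  -0.3] [ 0.11 -0.26 -0.04]
t 11.08 pos [ 0.5505 -0.1529  0.2396] [3.14  0.    0.087] gap 0.0347
-10 502 [ 2.1  0.  -7.6] 1.0 3.0
-5 468 [ 2.1  0.1 -2.6] 1.2 3.0
0 411 [ 2.  -0.1  2.5] 0.9 3.1
5 375 [ 2.  -0.2  7.5] 1.2 3.2
10 330 [ 2.   0.4 12.5] 1.0 2.9
15 311 [ 2.  -0.1 17.4] 1.2 2.8
20 276 [ 2.  -0.  22.5] 1.2 2.8
25 264 [ 2.  -0.3 27.5] 1.2 2.9
30 230 [ 2.   0.3 32.4] 1.1 2.9
35 217 [ 1.9  0.1 37.5] 1.1 2.7
40 201 [ 1.9  0.  42.6] 1.0 3.0
45 175 [ 1.9 -0.  47.6] 0.9 2.7
50 171 [ 1.9 -0.1 52.4] 1.3 2.5
55 95 [ 1.8  0.1 56.6] 1.2 2.7
[247 109  51  24 870] [ 0.6157 -0.1442  0.1449] mid [ 6154.6 -1442.1] [133. 296.] 5.4
[248 152  49  23 800] [ 0.5901 -0.1466  0.1449] mid [ 5901.2 -1462.7] [136. 295.] 5.0
[249 194  50  21 736] [ 0.5643 -0.1491  0.1449] mid [ 5641.3 -1493.5] [135. 313.] 5.0
```

View pics/w8.png

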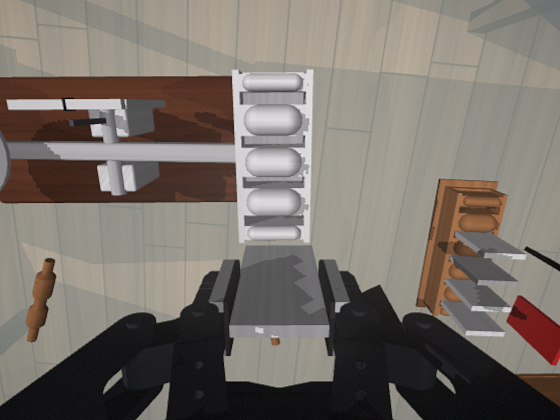

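The plate is held upright, with its +x face 2.0 mm ahead of TCP, so its centre is at -0.5 mm. The rack slots are visible at column ~272. I bring it to just above the first slot (-39).

Run:
```python
from h import *
go((.5518,-.1502,.213,.0925))
```

```text
(0.5518, -0.1502, 0.213, 0.0925) -> [ 0.1  0.  -0.3] [ 0.15 -0.24  2.66]
t 11.13 pos [ 0.5505 -0.1527  0.2396] [3.14  0.    0.088] gap 0.0349
```

>>> arm_command(deltas=[[0.1,0,-0.3,0.15,-0.24,1,0.2],[0.1,0,-0.3,0.15,-0.24,2,0.2],[0.1,0,-0.3,0.15,-0.24,2.6,0.2],[0.1,0,-0.3,0.15,-0.24,2.6,0.2],[0.1,0,-0.3,0.15,-0.24,2.6,0.2],[0.1,0,-0.3,0.15,-0.24,2.6,0.2]])

```text
clock: 11.63
position: [0.5518, -0.1502, 0.2133]
tcp_rot: [-3.141, 0.001, 0.093]
force: [0.0, -0.6, 0.2]
finger_gap: 0.0348
```

Run:
```python
from h import *
go((.5518,-.1502,.173,.0925))
```

```text
(0.5518, -0.1502, 0.173, 0.0925) -> [-0.  0.  0.] [-0.    0.    4.03]
t 11.63 pos [ 0.5518 -0.1502  0.2133] [-3.141e+00  1.000e-03  9.300e-02] gap 0.0348
```

Exactly on target. I go straight down.

>>> arm_command(deltas=[[0,0,0,0,0,0.8,0.2],[0,0,0,0,0,1.6,0.2],[0,0,0,0,0,2.4,0.2],[0,0,0,0,0,3.2,0.2],[0,0,0,0,0,3.8,0.2],[0,0,0,0,0,4,0.2],[0,0,0,0,0,4,0.2],[0,0,0,0,0,4,0.2]])

```text
clock: 12.3
position: [0.5519, -0.1502, 0.1732]
tcp_rot: [-3.141, 0.001, 0.093]
force: [-0.0, -0.3, -0.7]
finger_gap: 0.035
```

Run:
```python
from h import *
go((.5518,-.1502,.173,.0925))
c=wrist('w9');Q,m=held(c);q=Q[m]*1e3
for z0 in range(-10,75,10):
    b=q[(q[:,2]>=z0)&(q[:,2]<z0+10)]
    if len(b)>20: print(z0,len(b),b.mean(0).round(1),b[:,0].min().round(1),b[:,0].max().round(1))
ridges(c,.1435,rack)
P=cloud(c);f=rack(P)&(P[...,2]<.125)&(P[...,2]>.09);print(P[f].mean(0))
```

```text
(0.5518, -0.1502, 0.173, 0.0925) -> [-0.  0.  0.] [-0.01  0.    0.02]
t 12.3 pos [ 0.5519 -0.1502  0.1732] [-3.141e+00  1.000e-03  9.300e-02] gap 0.035
-10 973 [ 2.1  0.1 -5.2] 0.7 3.2
0 782 [2.  0.1 4.9] 1.1 3.1
10 651 [ 2.  -0.  14.9] 1.2 2.8
20 1035 [ 5.6 -0.1 26.5] 0.9 12.0
30 402 [ 2.6  0.  32.8] 1.0 6.8
[ 241  115   73   35 1794] [ 0.6159 -0.1442  0.1449] mid [ 6156.4 -1442.8] [138. 299.] 5.4
[ 243  177   69   31 1522] [ 0.5902 -0.1467  0.1449] mid [ 5899.8 -1466. ] [135. 297.] 6.7
[ 245  234   66   27 1350] [ 0.5646 -0.149   0.1449] mid [ 5643.6 -1492.3] [130. 297.] 5.5
[240 267  78   9 454] [ 0.5539 -0.1506  0.1466] mid [ 5538.3 -1505.9] [ 19. 358.] 5.7
[ 0.60619627 -0.13809132  0.11267355]
```

View pics/w9.png

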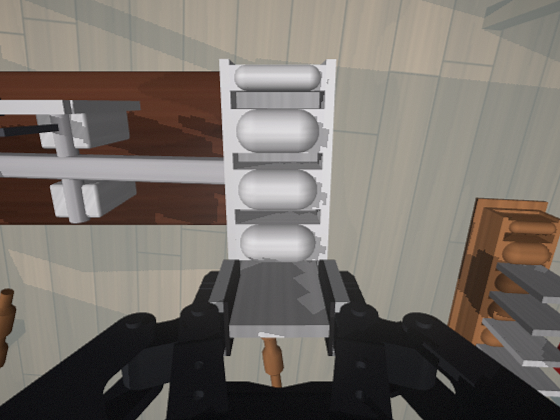

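The plate is inside its slot, and the ridges have not moved. I release and rise.

>>> arm_command(deltas=[[0,0,0,0,0,0.1,0.45],[0,0,0,0,0,0.1,0.65],[0,0,0,0,0,0.1,0.65],[0,0,0,0,0,0.1,0.65],[0,0,0,0,0,-0.5,0.65],[0,0,0,0,0,-2,0.65],[0,0,0,0,0,-4.5,0.65],[0,0,0,0,0,-6,0.65],[0,0,0,0,0,-6.5,0.65]])

```text
clock: 13.1
position: [0.5537, -0.1506, 0.2415]
tcp_rot: [3.14, -0.005, 0.093]
force: [0.3, -0.7, -0.1]
finger_gap: 0.0556
```

Run:
```python
from h import *
go((.518,-.3511,.14,.04))
c=wrist('w10')
```

```text
(0.518, -0.3511, 0.14, 0.04) -> [ 0.1 -0.3  3. ] [-5.46 19.62 10.15]
t 13.1 pos [ 0.5537 -0.1506  0.2415] [ 3.14  -0.005  0.093] gap 0.0556
```

View pics/w10.png

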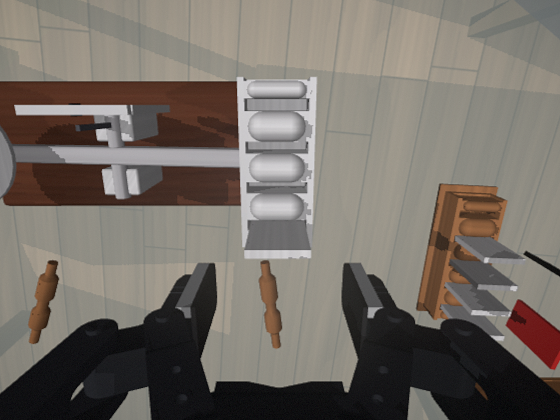

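The plate stands in the first slot at (278,240). Next is the second plate.

>>> arm_command(deltas=[[0.1,-0.3,1,-1,3.6,0,0.65],[0.1,-0.3,2,-2,7.2,1,0.65],[0.1,-0.3,3,-3,10.8,3,0.65],[0.1,-0.3,3,-4,14.4,6,0.65],[0.1,-0.3,3,-5,17.8,8.5,0.65],[0.1,-0.3,3,-5.5,19.4,10,0.65],[0.1,-0.3,3,-5.5,19.6,10.1,0.65],[0.1,-0.3,3,-5.5,19.6,10.1,0.65],[0.1,-0.3,3,-5.5,19.6,10.1,0.65],[0.1,-0.3,3,-5.5,19.6,10.1,0.65]])

```text
clock: 13.98
position: [0.5186, -0.3491, 0.1407]
tcp_rot: [-3.14, -0.001, 0.043]
force: [0.4, 0.5, 0.4]
finger_gap: 0.0556
```

Run:
```python
from h import *
go((.518,-.3511,.11,.04),(.518,-.3511,.068,.04))
```

```text
(0.518, -0.3511, 0.11, 0.04) -> [-0.1 -0.   0.2] [-0.07  0.2   3.07]
(0.518, -0.3511, 0.068, 0.04) -> [-0.1 -0.   0.2] [-0.07  0.21  7.27]
t 13.98 pos [ 0.5186 -0.3491  0.1407] [-3.14e+00 -1.00e-03  4.30e-02] gap 0.0556
```

>>> arm_command(deltas=[[0,0,0.2,-0.1,0.2,2,0.65],[0,0,0.2,-0.1,0.2,3.2,0.65],[0,0,0.2,-0.1,0.2,3.4,0.65],[0,0,0.2,-0.1,0.2,5.5,0.65],[0,0,0.2,-0.1,0.2,7,0.65],[0,0,0.2,-0.1,0.2,7.3,0.65],[0,0,0.2,-0.1,0.2,7.3,0.6],[0,0,0.2,-0.1,0.2,7.3,0.2],[0,0,0.2,-0.1,0.2,7.3,0.2],[0,0,0.2,-0.1,0.2,7.3,0.2],[0,0,0.2,-0.1,0.2,7.3,0.2],[0,0,0.2,-0.1,0.2,7.3,0.2]])

```text
clock: 14.98
position: [0.5184, -0.3514, 0.0688]
tcp_rot: [-3.141, -0.002, 0.04]
force: [0.5, -0.2, 4.5]
finger_gap: 0.0348
```

Run:
```python
from h import *
go((.577,-.1478,.24,.0925))
```

```text
(0.577, -0.1478, 0.24, 0.0925) -> [-0.  -0.1 -3. ] [  6.69 -20.11 -17.1 ]
t 14.98 pos [ 0.5184 -0.3514  0.0688] [-3.141e+00 -2.000e-03  4.000e-02] gap 0.0348
```

>>> arm_command(deltas=[[0,-0.1,0,0,0,-2,0.2],[0,-0.1,0,0,0,-6,0.2],[0,-0.1,0,0,0,-10,0.2],[0,-0.1,0,0,0,-13,0.2],[0,-0.1,0,0.2,-0.5,-15,0.2],[0,-0.1,-1,1.4,-4,-17,0.2],[0,-0.1,-2,2.6,-7.8,-17.1,0.2],[0,-0.1,-3,3.8,-11.6,-17.1,0.2],[0,-0.1,-3,5,-15.4,-17.1,0.2],[0,-0.1,-3,6.2,-18.5,-17.1,0.2],[0,-0.1,-3,6.7,-19.8,-17.1,0.2],[0,-0.1,-3,6.7,-20.1,-17.1,0.2],[0,-0.1,-3,6.7,-20.1,-17.1,0.2],[0,-0.1,-3,6.7,-20.1,-17.1,0.2],[0,-0.1,-3,6.7,-20.1,-17.1,0.2]])

```text
clock: 16.23
position: [0.576, -0.1512, 0.2399]
tcp_rot: [3.14, 0.0, 0.087]
force: [0.8, -0.7, -0.2]
finger_gap: 0.0353
```

```bash
cat > chk.py <<'E'
import sys
from h import *
c=wrist(sys.argv[1]);Q,m=held(c);q=Q[m]*1e3
for z0 in range(-10,75,10):
    b=q[(q[:,2]>=z0)&(q[:,2]<z0+10)]
    if len(b)>20: print(z0,len(b),b.mean(0).round(1),b[:,0].min().round(1),b[:,0].max().round(1),b[:,2].max().round(1))
ridges(c,float(sys.argv[2]),rack)
E
python3 chk.py w11 .1435; python3 -c "
from h import *
go((.5778,-.1478,.213,.0925))"
```

```text
-10 985 [ 2.1 -0.  -5.1] 0.9 3.2 -0.0
0 762 [ 2.1 -0.   4.9] 0.9 3.3 10.0
10 653 [ 2.   0.1 14.8] 0.8 3.2 20.0
20 537 [ 2.  -0.2 24.9] 1.1 3.0 29.9
30 442 [ 2.  -0.1 35. ] 1.2 2.8 39.9
40 387 [ 2.   0.  44.9] 1.2 2.6 49.9
50 259 [ 1.9  0.  53.9] 1.3 2.8 58.5
[248 152  49  22 793] [ 0.616  -0.1444  0.1449] mid [ 6158.7 -1444.2] [131. 296.] 5.2
[249 193  46  21 715] [ 0.5901 -0.1467  0.1449] mid [ 5899.3 -1462.6] [134. 287.] 5.4
[250 232  45  13 459] [ 0.566  -0.1488  0.145 ] mid [ 5663.5 -1485.1] [ 86. 291.] 4.7
(0.5778, -0.1478, 0.213, 0.0925) -> [ 0.1  0.  -0.3] [ 0.2  -0.3   2.69]
t 16.28 pos [ 0.5761 -0.151   0.2399] [3.141 0.    0.087] gap 0.0352
```

View pics/w11.png

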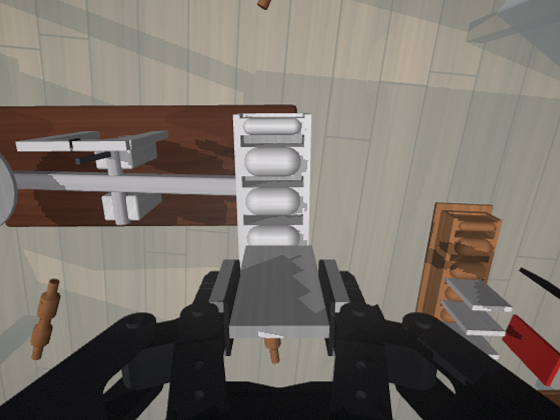

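The grip offset is the same and the rack hasn't moved. I align over slot -13.

>>> arm_command(deltas=[[0.1,0,-0.3,0.2,-0.3,1,0.2],[0.1,0,-0.3,0.2,-0.3,2,0.2],[0.1,0,-0.3,0.2,-0.3,2.6,0.2],[0.1,0,-0.3,0.2,-0.3,2.6,0.2],[0.1,0,-0.3,0.2,-0.3,2.6,0.2],[0.1,0,-0.3,0.2,-0.3,2.6,0.2]])

```text
clock: 16.78
position: [0.5779, -0.1478, 0.2137]
tcp_rot: [-3.141, 0.001, 0.093]
force: [-1.0, -0.6, 0.5]
finger_gap: 0.0351
```

Run:
```python
from h import *
go((.5778,-.1478,.173,.0925))
```

```text
(0.5778, -0.1478, 0.173, 0.0925) -> [-0.1  0.   0. ] [-0.01  0.    4.07]
t 16.78 pos [ 0.5779 -0.1478  0.2137] [-3.141e+00  1.000e-03  9.300e-02] gap 0.0351
```

>>> arm_command(deltas=[[0,0,0,0,0,0.8,0.2],[0,0,0,0,0,1.6,0.2],[0,0,0,0,0,2.4,0.2],[0,0,0,0,0,3.2,0.2],[0,0,0,0,0,3.8,0.2],[0,0,0,0,0,4,0.2],[0,0,0,0,0,4,0.2],[0,0,0,0,0,4,0.2]])

```text
clock: 17.45
position: [0.5779, -0.1478, 0.1735]
tcp_rot: [-3.141, 0.001, 0.093]
force: [-0.8, 0.1, 0.4]
finger_gap: 0.0352
```

```bash
python3 chk.py w12 .1435
```

```text
-10 980 [ 2.1  0.  -5.1] 0.7 3.2 -0.0
0 776 [ 2.  -0.   4.9] 0.9 3.1 10.0
10 651 [ 2.   0.1 14.8] 1.2 2.9 20.0
20 1037 [ 5.6  0.  26.6] 1.2 12.0 30.0
30 421 [ 2.8 -0.2 32.6] 1.1 8.9 37.7
[ 243  177   69   32 1524] [ 0.616  -0.1443  0.1449] mid [ 6157.2 -1442.3] [140. 298.] 7.0
[ 245  234   66   27 1321] [ 0.5904 -0.1466  0.1449] mid [ 5903.4 -1467.9] [131. 299.] 5.1
[240 266  78   9 441] [ 0.5799 -0.1481  0.1465] mid [ 5799.9 -1482.1] [ 16. 360.] 5.9
```

View pics/w12.png

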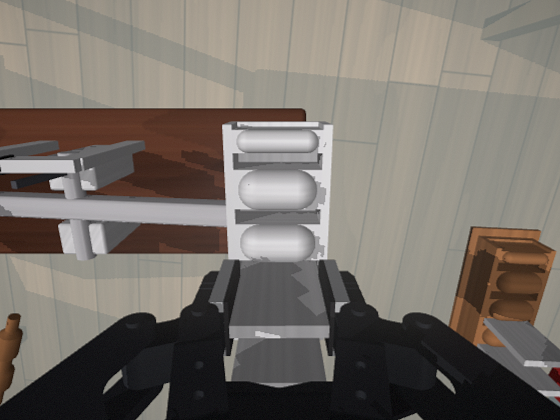

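The second plate is in its slot and the first one, behind it, is undisturbed. I release and rise.

>>> arm_command(deltas=[[0,0,0,0,0,0.1,0.45],[0,0,0,0,0,0.1,0.65],[0,0,0,0,0,0.1,0.65],[0,0,0,0,0,0.1,0.65],[0,0,0,0,0,-0.5,0.65],[0,0,0,0,0,-2,0.65],[0,0,0,0,0,-4.5,0.65],[0,0,0,0,0,-6,0.65],[0,0,0,0,0,-6.5,0.65]])

```text
clock: 18.25
position: [0.5798, -0.1483, 0.242]
tcp_rot: [3.141, -0.005, 0.093]
force: [-0.8, -0.3, 0.5]
finger_gap: 0.0554
```

Run:
```python
from h import *
go((.492,-.352,.14,.04))
c=wrist('w13')
```

```text
(0.492, -0.352, 0.14, 0.04) -> [ 0.  -0.3  3. ] [-10.68  19.46  10.16]
t 18.25 pos [ 0.5798 -0.1483  0.242 ] [ 3.141 -0.005  0.093] gap 0.0554
```

View pics/w13.png

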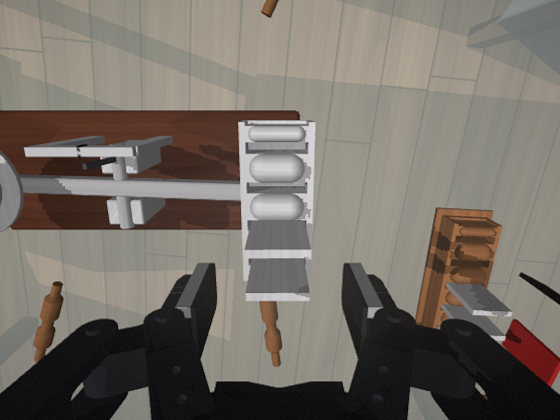

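Both plates stand in the pan at (277,240) and (277,280). Next is the third plate.

>>> arm_command(deltas=[[0,-0.3,1,-1.9,3.5,0,0.65],[0,-0.3,2,-3.8,7,1,0.65],[0,-0.3,3,-5.7,10.5,3,0.65],[0,-0.3,3,-7.6,14,6,0.65],[0,-0.3,3,-9.5,17.4,8.5,0.65],[0,-0.3,3,-10.6,19.3,10,0.65],[0,-0.3,3,-10.7,19.5,10.2,0.65],[0,-0.3,3,-10.7,19.5,10.2,0.65],[0,-0.3,3,-10.7,19.5,10.2,0.65],[0,-0.3,3,-10.7,19.5,10.2,0.65]])

```text
clock: 19.13
position: [0.493, -0.3506, 0.1396]
tcp_rot: [-3.141, -0.001, 0.043]
force: [-0.9, 0.6, 0.3]
finger_gap: 0.0553
```

Run:
```python
from h import *
go((.492,-.352,.068,.04))
c=wrist('w14')
ridges(c,.0795,lambda P:(P[...,1]<-.31)&(P[...,1]>-.4)&(P[...,0]>.41)&(P[...,0]<.58))
```

```text
(0.492, -0.352, 0.068, 0.04) -> [-0.  -0.1  0.2] [-0.11  0.14  7.16]
t 19.13 pos [ 0.493  -0.3506  0.1396] [-3.141e+00 -1.000e-03  4.300e-02] gap 0.0553
[247 244  67  12 763] [ 0.4925 -0.352   0.0829] mid [ 4920.6 -3520.9] [ 62. 361.] 2.6
[248 285  64  13 723] [ 0.4667 -0.353   0.0828] mid [ 4662.7 -3530. ] [ 65. 358.] 2.7
[250 324  61  13 697] [ 0.4409 -0.3544  0.0827] mid [ 4402.8 -3543.9] [ 67. 356.] 2.7
```

View pics/w14.png

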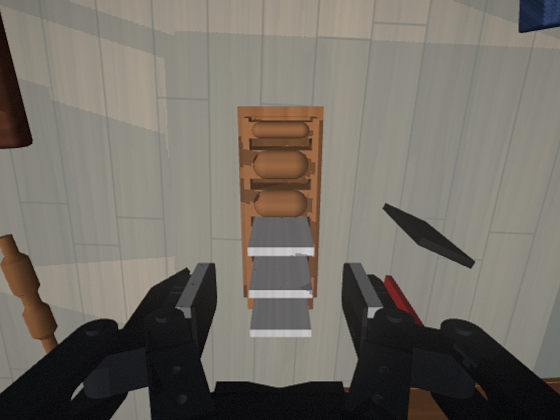

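Three plates remain, with tops at rows 249, 292 and 331. I grip the one at row 249. The black and red look-alikes are clear.

>>> arm_command(deltas=[[0,-0.1,0.2,-0.1,0.14,2,0.65],[0,-0.1,0.2,-0.1,0.14,3.2,0.65],[0,-0.1,0.2,-0.1,0.14,3.4,0.65],[0,-0.1,0.2,-0.1,0.14,5.5,0.65],[0,-0.1,0.2,-0.1,0.14,6.9,0.65],[0,-0.1,0.2,-0.1,0.14,7.2,0.65],[0,-0.1,0.2,-0.1,0.14,7.2,0.6],[0,-0.1,0.2,-0.1,0.14,7.2,0.2],[0,-0.1,0.2,-0.1,0.14,7.2,0.2],[0,-0.1,0.2,-0.1,0.14,7.2,0.2],[0,-0.1,0.2,-0.1,0.14,7.2,0.2],[0,-0.1,0.2,-0.1,0.14,7.2,0.2]])

```text
clock: 20.18
position: [0.4932, -0.3522, 0.0689]
tcp_rot: [3.141, -0.001, 0.04]
force: [0.1, 0.3, 4.5]
finger_gap: 0.0352
```

Run:
```python
from h import *
go((.6037,-.1454,.24,.0925))
```

```text
(0.6037, -0.1454, 0.24, 0.0925) -> [ 0.1 -0.1 -3. ] [ 11.89 -20.21 -17.11]
t 20.18 pos [ 0.4932 -0.3522  0.0689] [ 3.141e+00 -1.000e-03  4.000e-02] gap 0.0352
```

>>> arm_command(deltas=[[0,-0.1,0,0,0,-2,0.2],[0,-0.1,0,0,0,-6,0.2],[0,-0.1,0,0,0,-10,0.2],[0,-0.1,0,0,0,-13,0.2],[0,-0.1,0,0.3,-0.5,-15,0.2],[0,-0.1,-1,2.1,-3.5,-17,0.2],[0,-0.1,-2,4,-6.8,-17.1,0.2],[0,-0.1,-3,6,-10.2,-17.1,0.2],[0,-0.1,-3,8,-13.6,-17.1,0.2],[0,-0.1,-3,10,-17,-17.1,0.2],[0,-0.1,-3,11.6,-19.5,-17.1,0.2],[0,-0.1,-3,11.9,-20.2,-17.1,0.2],[0,-0.1,-3,11.9,-20.2,-17.1,0.2],[0,-0.1,-3,11.9,-20.2,-17.1,0.2],[0,-0.1,-3,11.9,-20.2,-17.1,0.2]])

```text
clock: 21.43
position: [0.6025, -0.1479, 0.2397]
tcp_rot: [3.139, 0.002, 0.089]
force: [-0.3, 0.5, 0.2]
finger_gap: 0.0346
```

```bash
python3 chk.py w15 .1435; python3 -c "
from h import *
go((.6036,-.1454,.213,.0925))"
```

```text
-10 974 [ 1.3 -0.  -5.1] 0.1 2.6 -0.0
0 800 [ 1.3 -0.   4.9] 0.1 2.7 10.0
10 654 [ 1.3  0.  14.9] 0.5 2.4 20.0
20 522 [ 1.3  0.  24.9] 0.5 2.1 30.0
30 456 [ 1.3  0.  34.8] 0.3 2.2 40.0
40 385 [ 1.3  0.1 44.9] 0.3 2.0 50.0
50 269 [ 1.3 -0.  53.9] 0.7 1.9 58.7
[251 194  46  21 716] [ 0.6161 -0.1442  0.1449] mid [ 6158.6 -1444.2] [134. 288.] 4.8
[250 232  47  14 475] [ 0.5919 -0.1465  0.145 ] mid [ 5924.4 -1460.9] [ 94. 304.] 5.1
(0.6036, -0.1454, 0.213, 0.0925) -> [ 0.1  0.1 -0.2] [ 0.14 -0.28  2.67]
t 21.48 pos [ 0.6025 -0.1482  0.2397] [3.139e+00 2.000e-03 8.800e-02] gap 0.0346
```

View pics/w15.png

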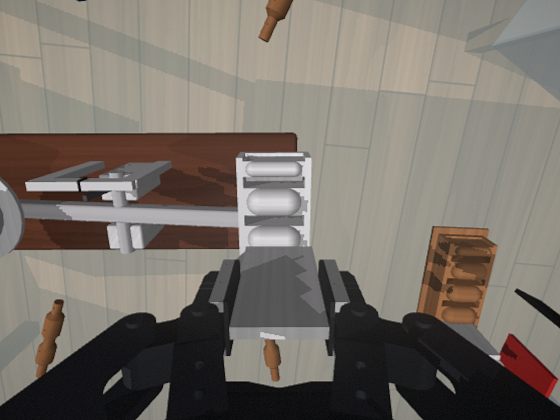

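The plate's face is at +1.3 mm this time, so its centre is at -1.2 mm and I add 0.7 mm. I align over slot +13.

>>> arm_command(deltas=[[0.1,0.1,-0.2,0.21,-0.28,1,0.2],[0.1,0.1,-0.2,0.21,-0.28,2,0.2],[0.1,0.1,-0.2,0.21,-0.28,2.6,0.2],[0.1,0.1,-0.2,0.21,-0.28,2.6,0.2],[0.1,0.1,-0.2,0.21,-0.28,2.6,0.2],[0.1,0.1,-0.2,0.21,-0.28,2.6,0.2]])

```text
clock: 21.98
position: [0.6043, -0.1454, 0.2135]
tcp_rot: [3.141, 0.0, 0.092]
force: [-0.8, 0.4, -0.1]
finger_gap: 0.0347
```

Run:
```python
from h import *
go((.6043,-.1453,.173,.0925))
```

```text
(0.6043, -0.1453, 0.173, 0.0925) -> [ 0.  0. -0.] [-0.   -0.01  4.05]
t 21.98 pos [ 0.6043 -0.1454  0.2135] [3.141 0.    0.092] gap 0.0347
```

>>> arm_command(deltas=[[0,0,0,0,0,0.8,0.2],[0,0,0,0,0,1.6,0.2],[0,0,0,0,0,2.4,0.2],[0,0,0,0,0,3.2,0.2],[0,0,0,0,0,3.8,0.2],[0,0,0,0,0,4,0.2],[0,0,0,0,0,4,0.2],[0,0,0,0,0,4,0.2]])

```text
clock: 22.65
position: [0.6044, -0.1454, 0.1734]
tcp_rot: [3.141, 0.0, 0.092]
force: [-0.3, -0.4, -0.5]
finger_gap: 0.0345
```

```bash
python3 chk.py w16 .1435
```

```text
-10 973 [ 1.3 -0.  -5.2] -0.0 2.8 -0.0
0 791 [1.3 0.1 4.8] 0.3 2.4 10.0
10 660 [ 1.3 -0.1 14.9] 0.1 2.1 20.0
20 1111 [ 5.4 -0.  26.7] 0.4 12.0 30.0
30 415 [ 2.1 -0.  32.8] 0.5 6.7 37.7
[ 244  235   68   28 1335] [ 0.6164 -0.1443  0.1449] mid [ 6159.1 -1445.2] [134. 307.] 4.5
[240 268  78   9 458] [ 0.6057 -0.1459  0.1466] mid [ 6057.3 -1459. ] [ 17. 359.] 5.9
[297 339  11  15  79] [ 0.5644 -0.1615  0.1445] mid [ 5639.8 -1618.4] [42. 91.] 79.2
[291 360  24  11 185] [ 0.5554 -0.1629  0.1468] mid [ 5554.  -1626.2] [ 26. 115.] 1.7
```

View pics/w16.png

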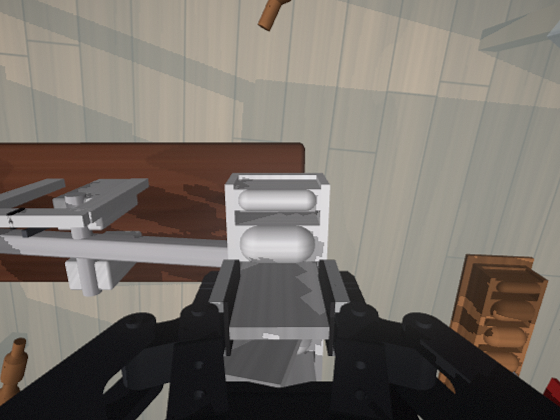

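The third plate is in its slot, but something behind it at (265,365) looks slanted. I check with the scene camera before releasing.

Run:
```python
from h import *
c=cams.capture('scene');save('s17',c['image'][170:280,190:320],5)
P=cloud(c);m=(P[...,2]>.13)&(P[...,2]<.2)&(P[...,1]<-.1)&(P[...,1]>-.2)&(P[...,0]>.5)&(P[...,0]<.62)
```

```text
(no output)
```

View pics/s17.png

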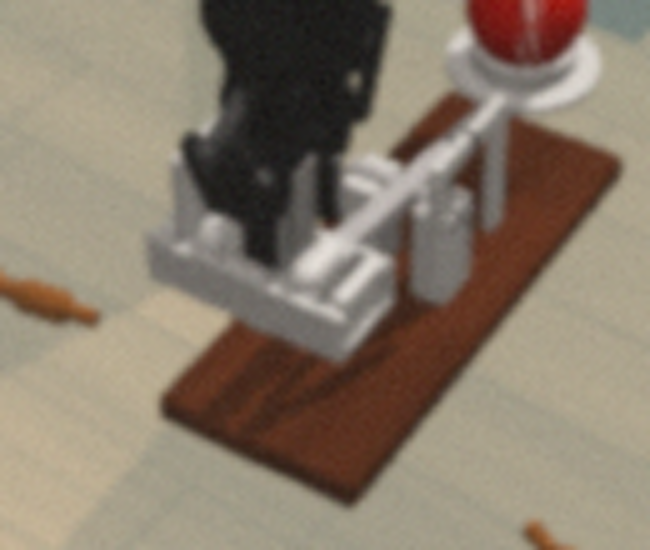

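>>> arm_command(deltas=[[0,0,0,0,0,0.1,0.45],[0,0,0,0,0,0.1,0.65],[0,0,0,0,0,0,0.65],[0,0,0,0,0,0,0.65],[0,0,0,0,0,-0.5,0.65],[0,0,0,0,0,-1.5,0.65],[0,0,0,0,0,-3,0.65],[0,0,0,0,0,-5,0.65],[0,0,0,0,0,-6.5,0.65],[0,0,0,0,0,-7,0.65]])

```text
clock: 23.58
position: [0.6064, -0.1458, 0.2475]
tcp_rot: [3.139, -0.006, 0.092]
force: [0.1, -0.2, 0.9]
finger_gap: 0.0555
```

Run:
```python
from h import *
go((.466,-.353,.14,.04),(.577,-.148,.27,.0925))
c=wrist('w18')
```

```text
(0.466, -0.353, 0.14, 0.04) -> [ 0.1 -0.4  3. ] [-15.94  19.32  10.7 ]
(0.577, -0.148, 0.27, 0.0925) -> [ 0.1 -0.3 -0. ] [-2.93 -0.05 -2.27]
t 23.58 pos [ 0.6064 -0.1458  0.2475] [ 3.139 -0.006  0.092] gap 0.0555
```

View pics/w18.png

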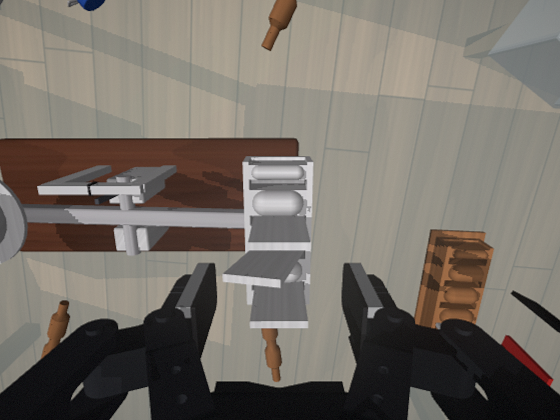

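The image shows plate 2 (slot -13) tilted towards +y at (265,268). When I carried plate 3 over at z=0.24, its lower edge (0.182) evidently clipped plate 2's top (0.185). I measure the tilt, then regrip and reseat it, and will travel higher from now on.

Run:
```python
from h import *
import pickle
c=wrist();pickle.dump(c,open('w19.pkl','wb'));s=get_state();print(s['position'],s['clock'])
P=cloud(c)
a=.0925;ex=np.array([np.cos(a),np.sin(a)]);ey=np.array([-ex[1],ex[0]])
q=P[rack(P)&(P[...,2]>.10)&(P[...,2]<.21)];X=(q[:,:2]-[.5902,-.1466])@np.c_[ex,ey]*1e3;Z=q[:,2]*1e3
im=np.zeros((420,560),np.uint8)
for lo,hi in((-46,-30),(-30,-20),(-20,-3),(8,20)):
    m=(X[:,0]>lo)&(X[:,0]<hi)&(Z>150);print('x',lo,hi,m.sum())
    if m.sum()<10: continue
    for y0 in range(-36,44,6):
        k=m&(X[:,1]>=y0)&(X[:,1]<y0+6)
        if k.sum()>5: print('  y',y0,'z',Z[k].min().round(0),Z[k].max().round(1),'x at top',X[k,0][np.argsort(Z[k])[-5:]].mean().round(1),'x low',X[k,0][np.argsort(Z[k])[:5]].mean().round(1))
ridges(c,.130,rack);ridges(c,.135,rack);ridges(c,.14,rack)
save('w19',c['image'][130:340,200:340],4)
```

```text
[ 0.60553761 -0.14562633  0.24574851] 23.6833
x -46 -30 1770
  y -24 z 150.0 180.2 x at top -38.6 x low -36.2
  y -18 z 150.0 180.8 x at top -37.9 x low -36.1
  y -12 z 150.0 181.1 x at top -37.1 x low -36.4
  y -6 z 150.0 180.7 x at top -37.1 x low -36.3
  y 0 z 150.0 181.1 x at top -38.0 x low -36.0
  y 6 z 150.0 181.2 x at top -36.2 x low -36.3
  y 12 z 151.0 181.1 x at top -38.3 x low -36.3
x -30 -20 0
x -20 -3 1628
  y -12 z 150.0 173.2 x at top -7.4 x low -8.1
  y -6 z 150.0 187.2 x at top -6.6 x low -7.8
  y 0 z 151.0 186.4 x at top -7.8 x low -7.8
  y 6 z 150.0 185.1 x at top -6.4 x low -7.6
  y 12 z 150.0 183.2 x at top -7.9 x low -7.9
  y 18 z 151.0 182.1 x at top -7.4 x low -7.9
  y 24 z 150.0 180.4 x at top -7.3 x low -7.8
  y 30 z 168.0 178.0 x at top -7.8 x low -6.0
x 8 20 1509
  y -24 z 151.0 180.8 x at top 13.3 x low 16.0
  y -18 z 150.0 181.0 x at top 14.4 x low 15.9
  y -12 z 150.0 181.0 x at top 14.7 x low 15.9
  y -6 z 150.0 181.1 x at top 13.9 x low 15.9
  y 0 z 150.0 181.1 x at top 14.3 x low 16.0
  y 6 z 150.0 180.9 x at top 14.3 x low 15.9
  y 12 z 150.0 180.8
[... 444 characters left out ...]
 157.] 5.0
[253 193  48  23 875] [ 0.6164 -0.1448  0.1375] mid [ 6159.7 -1444.2] [157. 322.] 5.2
[253 217  52   5 142] [ 0.6062 -0.1469  0.1379] mid [ 6061.6 -1467.7] [ 12. 351.] 4.7
[244 251  56   9 147] [ 0.5807 -0.1447  0.1379] mid [ 5807.9 -1445.9] [392.  58.] 88.2
[284 265  17  18 156] [ 0.5646 -0.161   0.1374] mid [ 5638.8 -1614.1] [ 87. 155.] 71.1
[254 285  50   6 173] [ 0.5542 -0.1517  0.1383] mid [ 5542.8 -1512.9] [ 18. 357.] 5.7
[252 220  54   4 151] [ 0.6062 -0.1466  0.1432] mid [ 6061.4 -1467.1] [ 12. 358.] 5.7
[242 253  56  10 161] [ 0.5812 -0.1442  0.143 ] mid [ 5803.1 -1430.2] [ 51. 383.] 1.8
[253 288  51   6 202] [ 0.5542 -0.151   0.1431] mid [ 5541.6 -1512.3] [ 14. 359.] 5.2
```

View pics/w19.png

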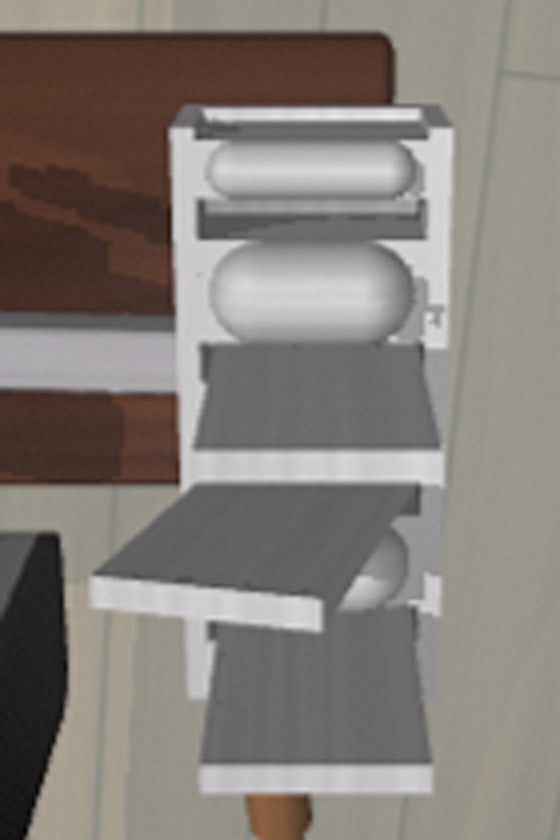

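Plate 2 is rotated about 14.5° about x. Its lower +y corner is on the floor and it leans on the side wall. I straddle it with the jaws wide open and close gently to about 40 mm to push it upright.

Run:
```python
from h import *
go((.578,-.1478,.25,.0925),(.578,-.1478,.168,.0925))
```

```text
(0.578, -0.1478, 0.25, 0.0925) -> [ 0.1 -0.2 -0. ] [-2.76 -0.04 -0.44]
(0.578, -0.1478, 0.168, 0.0925) -> [ 0.1 -0.2 -0. ] [-2.79 -0.05  7.76]
t 23.68 pos [ 0.6055 -0.1456  0.2457] [ 3.14  -0.004  0.092] gap 0.0554
```

>>> arm_command(deltas=[[0.1,-0.2,0,-1,0,-0.4,1],[0.1,-0.2,0,-2,0,-0.4,1],[0.1,-0.2,0,-2.8,0,-0.4,1],[0.1,-0.2,0,-2.8,0,-0.4,1],[0.1,-0.2,0,-2.8,0,-0.4,1],[0.1,-0.2,0,-2.8,0,-0.4,1],[0.1,-0.2,0,-2.8,0,1.5,1],[0.1,-0.2,0,-2.8,0,3.5,1],[0.1,-0.2,0,-2.8,0,5.5,1],[0.1,-0.2,0,-2.8,0,7,1],[0.1,-0.2,0,-2.8,0,7.7,1],[0.1,-0.2,0,-2.8,0,7.7,1]])

```text
clock: 24.68
position: [0.5772, -0.1479, 0.1668]
tcp_rot: [-3.14, 0.003, 0.092]
force: [-0.6, -0.4, -0.3]
finger_gap: 0.0854
```

Run:
```python
from h import *
go((.578,-.1478,.168,.0925))
c=wrist('w20')
```

```text
(0.578, -0.1478, 0.168, 0.0925) -> [-0.1  0.2 -0. ] [ 0.08 -0.   -0.12]
t 24.68 pos [ 0.5772 -0.1479  0.1668] [-3.14e+00  3.00e-03  9.20e-02] gap 0.0854
```

View pics/w20.png

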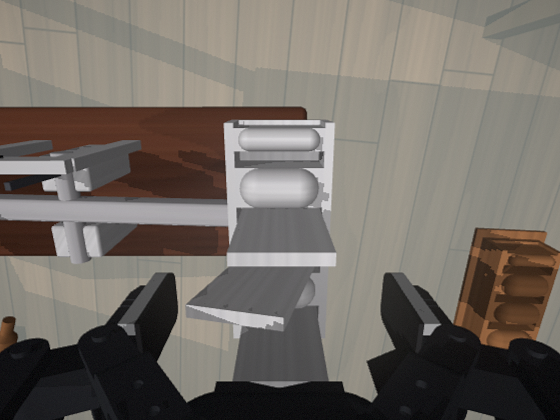

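The jaws straddle the tilted plate at (238,302). I close slowly.

>>> arm_command(deltas=[[0,0,0,0.05,0,-0.1,0.85],[0,0,0,0.05,0,-0.1,0.75],[0,0,0,0.05,0,-0.1,0.68],[0,0,0,0.05,0,-0.1,0.62],[0,0,0,0.05,0,-0.1,0.57],[0,0,0,0.05,0,-0.1,0.53],[0,0,0,0.05,0,-0.1,0.5],[0,0,0,0.05,0,-0.1,0.48],[0,0,0,0.05,0,-0.1,0.46],[0,0,0,0.05,0,-0.1,0.46],[0,0,0,0.05,0,-0.1,0.46]])

```text
clock: 25.65
position: [0.5785, -0.1481, 0.169]
tcp_rot: [-3.141, 0.001, 0.092]
force: [0.7, -0.1, 0.0]
finger_gap: 0.039
```

```bash
cat > plates.py <<'E'
import sys
from h import *
go()
c=wrist(sys.argv[1]);P=cloud(c)
a=.0925;ex=np.array([np.cos(a),np.sin(a)]);ey=np.array([-ex[1],ex[0]])
q=P[rack(P)&(P[...,2]>.10)&(P[...,2]<.21)];X=(q[:,:2]-[.5902,-.1466])@np.c_[ex,ey]*1e3;Z=q[:,2]*1e3
for lo,hi in((-46,-30),(-20,-3),(8,20),(33,46)):
    m=(X[:,0]>lo)&(X[:,0]<hi)&(Z>152)
    if m.sum()<30: continue
    print('slot',lo,m.sum(),'y',X[m,1].min().round(1),X[m,1].max().round(1),end=' ')
    for y0 in (-16,-6,4,12):
        k=m&(X[:,1]>=y0)&(X[:,1]<y0+4)
        if k.sum()>5: z1=Z[k].max();print('| y',y0+2,'top',z1.round(1),'face x@160',np.median(X[k&(abs(Z-160)<4),0]).round(1),'@174',np.median(X[k&(abs(Z-174)<4),0]).round(1),end=' ')
    print()
E
python3 plates.py w21; python3 chk.py w21b .1
```

```text
t 25.65 pos [ 0.5785 -0.1481  0.169 ] [-3.141e+00  1.000e-03  9.200e-02] gap 0.039
slot -46 4333 y -19.3 16.8 | y -14 top 180.9 face x@160 -36.2 @174 -36.2 | y -4 top 180.8 face x@160 -36.2 @174 -36.2 | y 6 top 181.1 face x@160 -36.2 @174 -36.2 | y 14 top 180.6 face x@160 -36.3 @174 -36.2 
slot -20 12593 y -52.0 48.6 | y -14 top 180.8 face x@160 -6.4 @174 -4.8 | y -4 top 180.7 face x@160 -6.3 @174 -4.8 | y 6 top 180.8 face x@160 -6.3 @174 -4.8 | y 14 top 180.7 face x@160 -6.4 @174 -4.9 
slot 8 4163 y -19.6 16.6 | y -14 top 181.9 face x@160 16.0 @174 16.0 | y -4 top 180.9 face x@160 16.0 @174 16.0 | y 6 top 181.3 face x@160 16.0 @174 16.0 | y 14 top 181.1 face x@160 16.0 @174 16.0 
-10 887 [ 6.7 -0.1 -5.8] 1.8 8.1 -0.0
0 624 [5.9 0.  4.8] 4.9 7.0 10.0
10 497 [ 4.8 -0.1 14.8] 3.9 5.8 19.9
20 361 [ 3.8  0.1 24.1] 2.8 4.9 28.9
```

View pics/w21.png

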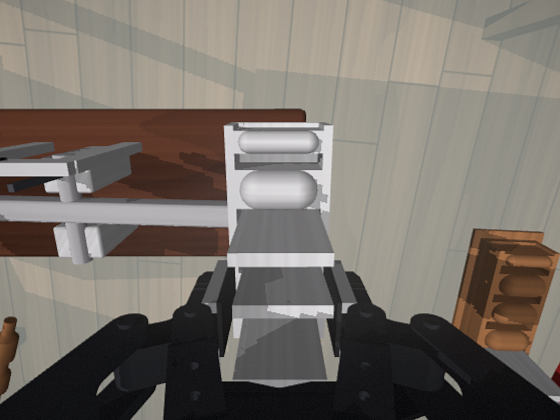

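Plate 2 is squared up and fully down, its top at 180.8 mm like the others. It leans 0.10 rad in x within the slot's play, under the 0.17 limit. I open and rise high.

>>> arm_command(deltas=[[0,0,0,0,0,0,0.6],[0,0,0,0,0,0,0.7],[0,0,0,0,0,0,0.7],[0,0,0,0,0,-0.8,0.7],[0,0,0,0,0,-2.5,0.7],[0,0,0,0,0,-4.5,0.7],[0,0,0,0,0,-7,0.7],[0,0,0,0,0,-9.5,0.7],[0,0,0,0,0,-10,0.7],[0,0,0,0,0,-10,0.7]])

```text
clock: 26.58
position: [0.58, -0.1484, 0.2717]
tcp_rot: [3.141, -0.004, 0.092]
force: [0.5, -0.0, -0.7]
finger_gap: 0.0595
```

```bash
python3 plates.py w22; python3 -c "
from h import *
go((.4662,-.353,.14,.04))"
```

```text
t 26.58 pos [ 0.58   -0.1484  0.2717] [ 3.141 -0.004  0.092] gap 0.0595
slot -46 1232 y -19.3 16.7 | y -14 top 181.5 face x@160 -36.2 @174 -36.3 | y -4 top 180.9 face x@160 -36.3 @174 -36.2 | y 6 top 181.1 face x@160 -36.3 @174 -36.3 | y 14 top 181.1 face x@160 -36.3 @174 -36.3 
slot -20 834 y -20.3 15.6 | y -14 top 180.7 face x@160 -6.3 @174 -4.9 | y -4 top 180.6 face x@160 -6.6 @174 -4.9 | y 6 top 181.0 face x@160 -6.5 @174 -4.9 | y 14 top 181.1 face x@160 -6.4 @174 -5.0 
slot 8 928 y -19.5 16.5 | y -14 top 181.1 face x@160 15.9 @174 15.9 | y -4 top 181.5 face x@160 15.9 @174 15.9 | y 6 top 181.1 face x@160 15.9 @174 15.9 | y 14 top 181.4 face x@160 15.9 @174 15.8 
(0.4662, -0.353, 0.14, 0.04) -> [-0.  -0.1  3. ] [-13.11  19.36  12.98]
t 26.63 pos [ 0.5788 -0.1482  0.2699] [-3.142e+00 -1.000e-03  9.200e-02] gap 0.0597
```

View pics/w22.png

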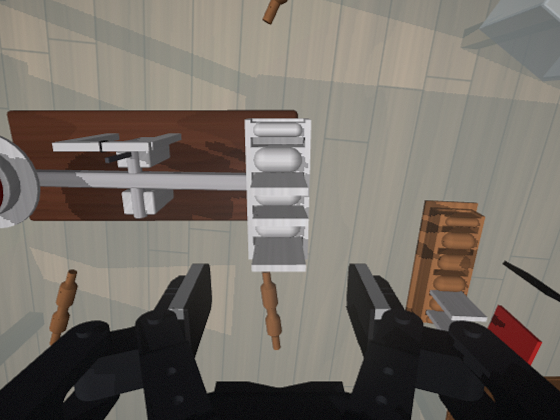

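All three plates stand upright, tops at about 181 mm. Next is the fourth plate, and I carry it high.

>>> arm_command(deltas=[[0,-0.1,1,-2.2,3.2,0,0.65],[0,-0.1,2,-4.4,6.4,1,0.65],[0,-0.1,3,-6.6,9.6,3,0.65],[0,-0.1,3,-8.8,12.8,5,0.65],[0,-0.1,3,-11,16,8,0.65],[0,-0.1,3,-12.6,18.6,11,0.65],[0,-0.1,3,-13.1,19.4,13,0.65],[0,-0.1,3,-13.1,19.4,13,0.65],[0,-0.1,3,-13.1,19.4,13,0.65],[0,-0.1,3,-13.1,19.4,13,0.65],[0,-0.1,3,-13.1,19.4,13,0.65]])

```text
clock: 27.55
position: [0.4681, -0.3519, 0.1406]
tcp_rot: [-3.141, -0.001, 0.042]
force: [-0.4, -0.2, 0.4]
finger_gap: 0.0556
```

Run:
```python
from h import *
go((.4662,-.353,.068,.04))
c=wrist('w23')
ridges(c,.0795,lambda P:(P[...,1]<-.31)&(P[...,1]>-.4)&(P[...,0]>.41)&(P[...,0]<.58))
```

```text
(0.4662, -0.353, 0.068, 0.04) -> [-0.  -0.1  0.1] [-0.2   0.1   7.25]
t 27.55 pos [ 0.4681 -0.3519  0.1406] [-3.141e+00 -1.000e-03  4.200e-02] gap 0.0556
[247 245  66  12 753] [ 0.4665 -0.3532  0.0828] mid [ 4661.7 -3531.9] [ 64. 358.] 2.8
[248 286  64  13 737] [ 0.4407 -0.3543  0.0828] mid [ 4400.9 -3542.7] [ 66. 361.] 2.1
```

View pics/w23.png

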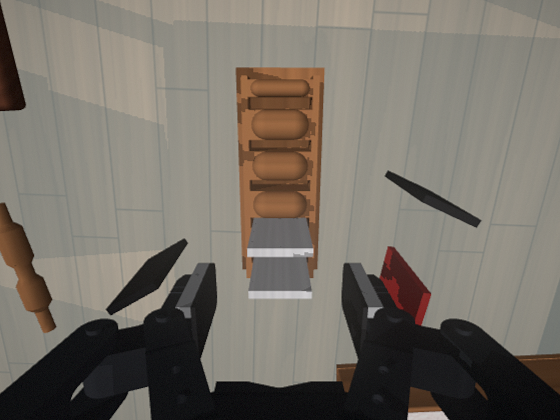

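Two plates remain. I take the one with its top at row 250. The black one at (150,275) and the red one at (405,285) stand clear of the finger path by over 25 mm.

>>> arm_command(deltas=[[0,-0.1,0.1,-0.2,0.1,2,0.65],[0,-0.1,0.1,-0.2,0.1,3.2,0.65],[0,-0.1,0.1,-0.2,0.1,3.4,0.65],[0,-0.1,0.1,-0.2,0.1,5.5,0.65],[0,-0.1,0.1,-0.2,0.1,6.9,0.65],[0,-0.1,0.1,-0.2,0.1,7.2,0.65],[0,-0.1,0.1,-0.2,0.1,7.2,0.6],[0,-0.1,0.1,-0.2,0.1,7.2,0.2],[0,-0.1,0.1,-0.2,0.1,7.2,0.2],[0,-0.1,0.1,-0.2,0.1,7.2,0.2],[0,-0.1,0.1,-0.2,0.1,7.2,0.2],[0,-0.1,0.1,-0.2,0.1,7.2,0.2]])

```text
clock: 28.6
position: [0.467, -0.3535, 0.0698]
tcp_rot: [3.14, -0.001, 0.041]
force: [-0.6, 0.5, 5.1]
finger_gap: 0.0348
```

Run:
```python
from h import *
go((.4662,-.353,.28,.04),(.6295,-.144,.29,.0925))
```

```text
(0.4662, -0.353, 0.28, 0.04) -> [ 0.1 -0.1  0.1] [-5.000e-02 -2.000e-02 -2.102e+01]
(0.6295, -0.144, 0.29, 0.0925) -> [ 0.1 -0.1 -3. ] [ 17.12 -20.24 -22.02]
t 28.6 pos [ 0.467  -0.3535  0.0698] [ 3.14e+00 -1.00e-03  4.10e-02] gap 0.0348
```

>>> arm_command(deltas=[[0,-0.1,0,0,0,-2,0.2],[0,-0.1,0,0,0,-6,0.2],[0,-0.1,0,0,0,-10,0.2],[0,-0.1,0,0,0,-14,0.2],[0,-0.1,0,0,0,-18,0.2],[0,-0.1,0,0.5,-0.5,-21,0.2],[0,-0.1,-1,3,-3,-22,0.2],[0,-0.1,-2,5.6,-6,-22,0.2],[0,-0.1,-3,8.2,-9,-22,0.2],[0,-0.1,-3,10.8,-12,-22,0.2],[0,-0.1,-3,13.4,-15.2,-22,0.2],[0,-0.1,-3,16,-18.4,-22,0.2],[0,-0.1,-3,17.1,-20,-22,0.2],[0,-0.1,-3,17.1,-20.2,-22,0.2],[0,-0.1,-3,17.1,-20.2,-22,0.2],[0,-0.1,-3,17.1,-20.2,-22,0.2],[0,-0.1,-3,17.1,-20.2,-22,0.2]])

```text
clock: 30.02
position: [0.6279, -0.1469, 0.2897]
tcp_rot: [3.139, 0.002, 0.09]
force: [-0.6, -1.0, 0.2]
finger_gap: 0.0347
```

```bash
python3 chk.py w24 .135;  python3 - <<'E'
from h import *
go((.6302,-.144,.24,.0925))
E
```

```text
-10 982 [ 1.5  0.  -5.1] 0.6 2.6 -0.0
0 780 [1.5 0.  4.8] 0.5 2.5 10.0
10 650 [ 1.5  0.1 14.9] 0.6 2.4 20.0
20 529 [ 1.5 -0.2 24.8] 0.7 2.3 29.9
30 460 [ 1.5  0.  34.8] 0.6 2.2 39.9
40 383 [ 1.4  0.  45. ] 0.7 2.2 50.0
50 299 [ 1.4 -0.  54.5] 0.4 2.0 59.5
[254 205  40  19 615] [ 0.6165 -0.1449  0.1376] mid [ 6160.3 -1450.1] [159. 319.] 5.5
[253 225  44   4 104] [ 0.6062 -0.1469  0.138 ] mid [ 6061.5 -1466.8] [ 10. 354.] 5.2
(0.6302, -0.144, 0.24, 0.0925) -> [ 0.1  0.1 -0.2] [ 0.25 -0.29  4.97]
t 30.07 pos [ 0.628  -0.147   0.2897] [3.139e+00 1.000e-03 9.000e-02] gap 0.0349
```

View pics/w24.png

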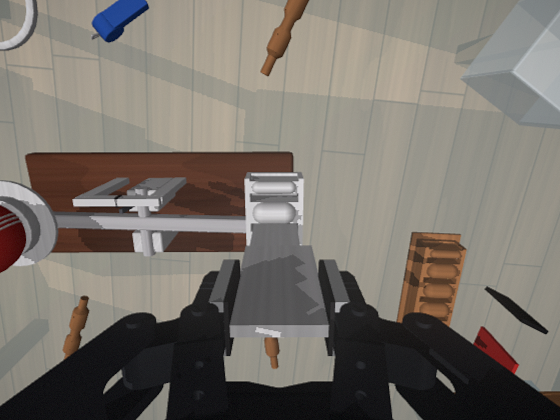

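The plate is vertical with its face at +1.45 mm, so its centre is at -1.05 mm. The rack has moved about 1 mm in -y as it came up. I align over slot +39 at low hover.

>>> arm_command(deltas=[[0.1,0.1,-0.2,0.24,-0.3,2,0.2],[0.1,0.1,-0.2,0.24,-0.3,4,0.2],[0.1,0.1,-0.2,0.24,-0.3,6,0.2],[0.1,0.1,-0.2,0.24,-0.3,7.5,0.2],[0.1,0.1,-0.2,0.24,-0.3,8,0.2],[0.1,0.1,-0.2,0.24,-0.3,8,0.2],[0.1,0.1,-0.2,0.24,-0.3,8,0.2],[0.1,0.1,-0.2,0.24,-0.3,8,0.2]])

```text
clock: 30.73
position: [0.6308, -0.1447, 0.2111]
tcp_rot: [3.14, -0.003, 0.092]
force: [-0.4, 0.1, -0.2]
finger_gap: 0.0345
```

```bash
python3 chk.py w25 .135;  python3 - <<'E'
from h import *
go((.6301,-.1439,.168,.0925))
E
```

```text
-10 980 [ 1.5  0.  -5.1] 0.6 2.5 -0.0
0 796 [1.5 0.  4.9] 0.3 2.7 10.0
10 640 [ 1.5 -0.  14.9] 0.6 2.4 19.9
20 543 [ 1.5 -0.1 24.9] 0.7 2.3 30.0
30 448 [ 1.5  0.1 34.8] 0.7 2.3 40.0
40 389 [ 1.4 -0.1 44.9] 0.7 2.1 50.0
50 299 [ 1.4 -0.  54.5] 0.5 2.1 59.5
(0.6301, -0.1439, 0.168, 0.0925) -> [ 0.1 -0.2 -0. ] [-0.08 -0.08  4.32]
t 30.78 pos [ 0.6309 -0.1445  0.2112] [ 3.14e+00 -3.00e-03  9.20e-02] gap 0.0347
```

View pics/w25.png

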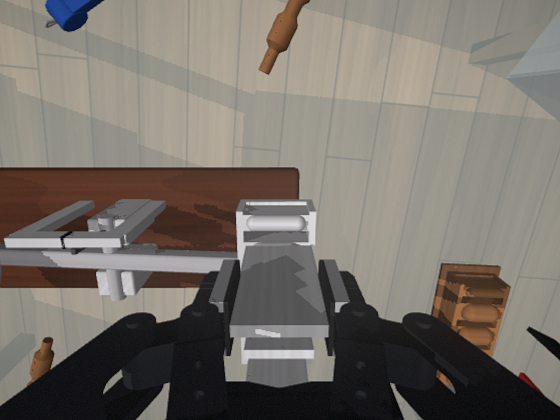

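>>> arm_command(deltas=[[0.1,-0.2,0,-0.08,-0.08,0,0.2],[0.1,-0.2,0,-0.08,-0.08,0.4,0.2],[0.1,-0.2,0,-0.08,-0.08,0.6,0.2],[0.1,-0.2,0,-0.08,-0.08,0.6,0.2],[0.1,-0.2,0,-0.08,-0.08,0.6,0.2]])

```text
clock: 31.2
position: [0.6298, -0.1437, 0.2049]
tcp_rot: [-3.141, 0.001, 0.093]
force: [0.4, 0.2, -1.5]
finger_gap: 0.0349
```

Run:
```python
from h import *
go((.6301,-.1439,.168,.0925))
```

```text
(0.6301, -0.1439, 0.168, 0.0925) -> [-0.   0.1  0. ] [0.03 0.02 3.69]
t 31.2 pos [ 0.6298 -0.1437  0.2049] [-3.141e+00  1.000e-03  9.300e-02] gap 0.0349
```

>>> arm_command(deltas=[[0,0.1,0,0.03,0.02,0.7,0.2],[0,0.1,0,0.03,0.02,1.4,0.2],[0,0.1,0,0.03,0.02,2.1,0.2],[0,0.1,0,0.03,0.02,2.8,0.2],[0,0.1,0,0.03,0.02,3.4,0.2],[0,0.1,0,0.03,0.02,3.7,0.2],[0,0.1,0,0.03,0.02,3.7,0.2],[0,0.1,0,0.03,0.02,3.7,0.2]])

```text
clock: 31.87
position: [0.6301, -0.1439, 0.1676]
tcp_rot: [-3.141, -0.0, 0.093]
force: [-0.3, 0.9, 0.2]
finger_gap: 0.0351
```

```bash
python3 chk.py w26 .135
```

```text
-10 981 [ 1.5  0.  -5.2] 0.4 2.4 -0.0
0 786 [ 1.5 -0.1  4.8] 0.3 2.8 10.0
10 651 [ 1.5  0.  14.8] 0.6 2.4 20.0
20 536 [ 1.5 -0.1 24.8] 0.7 2.5 29.9
30 1339 [ 6.   0.  35.7] 0.5 12.0 40.0
40 63 [ 4.8 -0.3 42.3] 0.7 12.0 49.4
50 25 [11.9  2.2 54.8] 11.6 12.0 59.9
[240 265  78   9 435] [ 0.6315 -0.1441  0.138 ] mid [ 6314.7 -1442.5] [ 19. 360.] 6.1
```

View pics/w26.png

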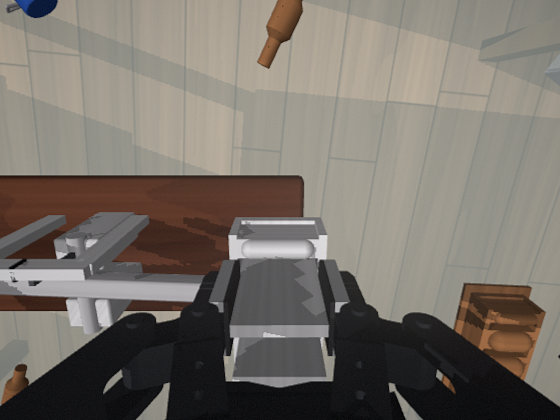

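The outer divider's top is about 35 mm ahead of TCP while the plate bottom is at 59.5 mm, so the plate is well inside the slot. I release and rise straight up.

>>> arm_command(deltas=[[0,0,0,0,0,0,0.4],[0,0,0,0,0,0,0.5],[0,0,0,0,0,0,0.65],[0,0,0,0,0,0,0.65],[0,0,0,0,0,-0.5,0.65],[0,0,0,0,0,-1.5,0.65],[0,0,0,0,0,-3,0.65],[0,0,0,0,0,-5,0.65],[0,0,0,0,0,-8,0.65],[0,0,0,-1,0,-11,0.65],[0,0,0,-3,0,-12,0.65],[0,0,0,-4,0,-12,0.65],[0,0,0,-4,0,-12,0.65],[0,0,0,-4,0,-12,0.65],[0,0,0,-4,0,-12,0.65],[0,0,0,-4,0,-12,0.65],[0,0,0,-4,0,-12,0.65]])

```text
clock: 33.33
position: [0.5907, -0.1473, 0.2868]
tcp_rot: [-3.141, 0.001, 0.093]
force: [-0.5, -0.2, 0.9]
finger_gap: 0.0549
```

```bash
sed -i 's/Z>152/Z>140/;s/160/150/g;s/174/162/g' plates.py; python3 plates.py w27
```

```text
t 33.33 pos [ 0.5907 -0.1473  0.2868] [-3.141e+00  1.000e-03  9.300e-02] gap 0.0549
slot -46 1016 y -19.8 16.2 | y -14 top 169.7 face x@150 -36.3 @162 -36.3 | y -4 top 169.7 face x@150 -36.3 @162 -36.2 | y 6 top 169.6 face x@150 -36.5 @162 -36.3 | y 14 top 170.1 face x@150 -36.3 @162 -36.4 
slot -20 709 y -20.9 15.1 | y -14 top 170.0 face x@150 -6.3 @162 -5.1 | y -4 top 170.0 face x@150 -6.6 @162 -4.9 | y 6 top 170.6 face x@150 -6.5 @162 -5.1 | y 14 top 169.9 face x@150 -6.3 @162 -5.0 
slot 8 798 y -20.0 15.9 | y -14 top 170.6 face x@150 15.9 @162 16.1 | y -4 top 169.8 face x@150 15.8 @162 15.9 | y 6 top 170.0 face x@150 15.8 @162 15.9 | y 14 top 169.6 face x@150 15.9 @162 16.0 
slot 33 677 y -19.9 16.1 | y -14 top 170.1 face x@150 42.1 @162 42.2 | y -4 top 170.6 face x@150 42.1 @162 42.1 | y 6 top 170.8 face x@150 42.1 @162 42.2 | y 14 top 170.8 face x@150 42.1 @162 42.1
```

View pics/w27.png

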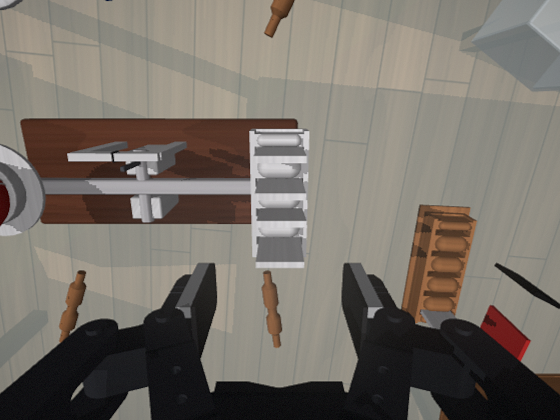

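All four plates stand at the same height (about 170 mm tops) and the gripper is clear. I wait a little and check the scene view for level and everything else.

>>> arm_command(deltas=[[0,0,0,-4,2,-4,0.65],[0,0,0,-8,4,-6,0.65],[0,0,0,-11,6,-6,0.65],[0,0,0,-12,7,-6,0.65],[0,0,0,-12,7,-6,0.65],[0,0,0,-12,7,-6,0.65],[0,0,0,-12,7,-6,0.65],[0,0,0,-12,7,-6,0.65]])

```text
clock: 34.05
position: [0.479, -0.227, 0.3466]
tcp_rot: [-3.14, 0.0, 0.096]
force: [0.1, 0.4, 0.5]
finger_gap: 0.0555
```

Run:
```python
from h import *
import pickle
go()
c=cams.capture('scene');save('s28',c['image'][90:330,110:370],3);c0=pickle.load(open('scene0.pkl','rb'))
save('s28n',np.hstack([x['image'][180:270,215:320] for x in(c0,c)]),3.7)
t=cams.capture('top');save('t28',t['image'],1.3)
for n,cc in(('scene',c),('scene0',c0)):
    P=cloud(cc)
    for a,(u,v) in {'cup pan':(283,182)}.items(): print(n,P[v,u])
def ball(cc,ctr):
    im=cc['image'];hsv=cv2.cvtColor(im,cv2.COLOR_RGB2HSV);m=(((hsv[...,0]<9)|(hsv[...,0]>170))&(hsv[...,1]>140)&(hsv[...,2]>50)).astype(np.uint8);m=cv2.morphologyEx(m,cv2.MORPH_CLOSE,np.ones((3,3)))
    P=cloud(cc);k=(m>0)&(np.linalg.norm(P-ctr,axis=2)<.045)
    q=P[k]
    from scipy.optimize import least_squares
    return len(q),least_squares(lambda p:np.linalg.norm(q-p,axis=1)-.034,ctr,loss='soft_l1',f_scale=.002).x.round(4)
for nm,cc,ct in(('cup',c,[.565,.109,.133]),('disc',c,[.595,.334,.058]),('disc before',c0,[.595,.334,.058]),('plinth before',c0,[.4505,.2723,.058]),('cup top',t,[.565,.109,.133]),('disc top',t,[.595,.334,.058])):
    print(nm,ball(cc,np.array(ct)))
```

```text
t 34.05 pos [ 0.479  -0.227   0.3466] [-3.14   0.     0.096] gap 0.0555
scene [0.55565778 0.06811455 0.09545716]
scene0 [0.55563308 0.06815195 0.09542216]
cup (350, array([0.5661, 0.1123, 0.1318]))
disc (327, array([0.5963, 0.336 , 0.0572]))
disc before (330, array([0.596 , 0.3359, 0.0569]))
plinth before (280, array([0.452 , 0.2739, 0.057 ]))
cup top (298, array([0.5653, 0.1101, 0.132 ]))
disc top (396, array([0.5947, 0.3336, 0.0571]))
```

View pics/s28.png

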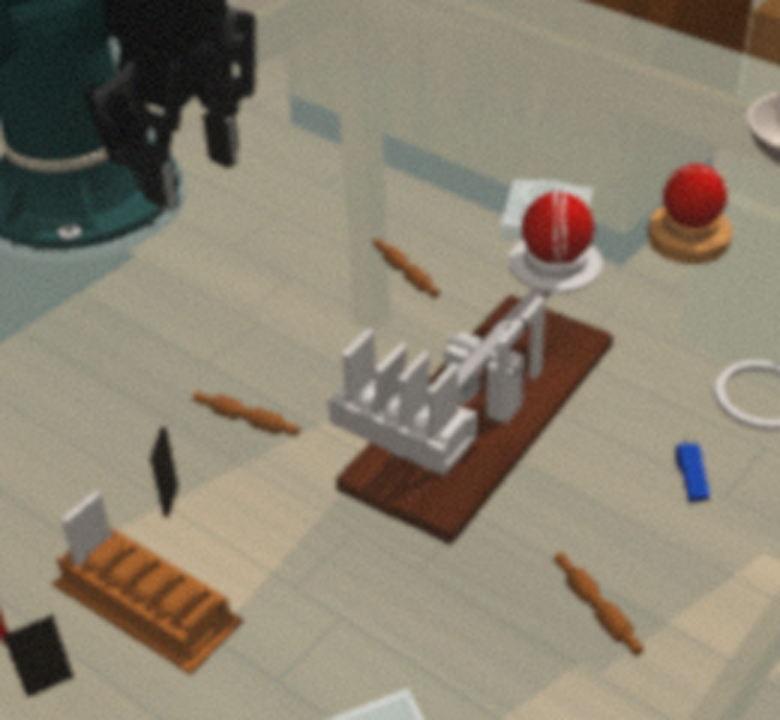

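View pics/s28n.png

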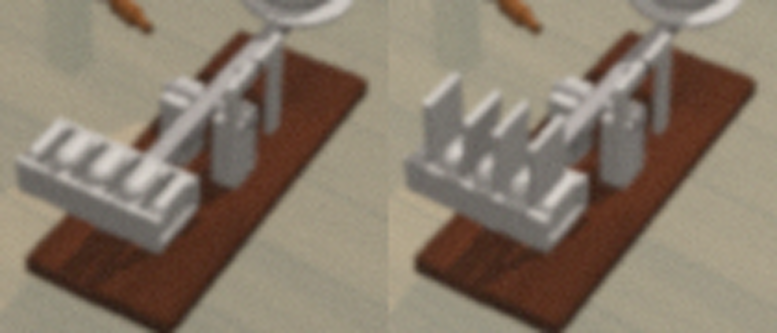

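View pics/t28.png

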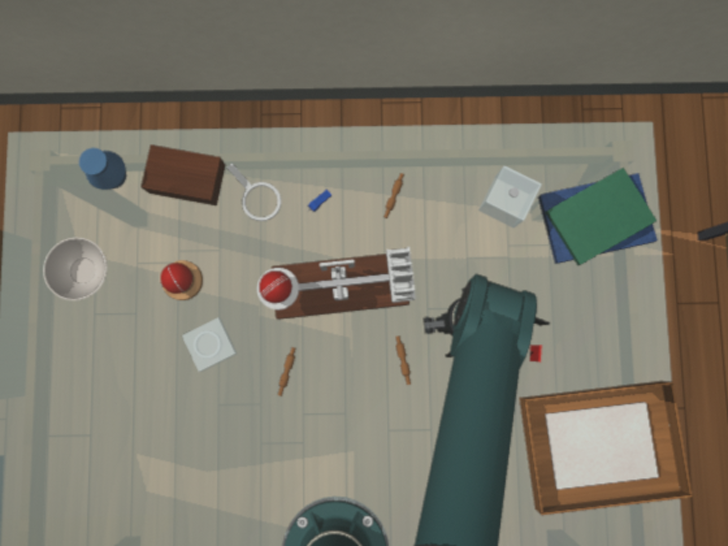

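The scene view shows the pan and cup back at their empty-level height (95.5 mm against 95.4 at the start). Four plates stand in the pan, one in the holder, and the other ball, bails and whistle are where they were. I hand it in.

```bash
python3 -c "
from rig import sign_off
print(sign_off())"
```

```text
the job is handed in; nothing more can be done
None
```

I set the triple-seam ball from the clear plinth in the cup and stood four aluminium plates in the pan's four slots. The beam ended level and I handed the job in at about 34 s of the 72 s; no verdict was reported.

**One fault on the way:** I carried the third plate too low and it clipped the second, tipping it about 14° in its slot. I squared it up with the jaws, and it went back fully down.

**Last checks:**
- **Beam:** a point on the cup-side pan read 95.5 mm high, against 95.4 mm when the balance was empty and level. I compared heights rather than reading the needle.
- **Ball in the cup:** its centre measured about 132 mm high, against 133 mm nominal, and about 1 mm from the cup centre in the top view. The scene camera put it about 3 mm off in y.
- **Other ball:** it has not moved on its round stand, within 1 mm.
- **Plates in the pan:** all four tops are within about 1 mm of each other. The second plate still leans about 0.10–0.12 rad in its slot, under the 0.17 limit.
- **Holder and surroundings:** the fifth plate still stands in the holder. The bails, the whistle and the black and red look-alikes show no visible move, judged by eye. The gripper is clear of everything.

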